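Retain a trolley wheel with a push nut

ROBOT

A 6-joint arm with a two-finger parallel gripper is mounted at the origin on a cart in front of the work surface, level with it; the furniture and walls round the work are solid. World frame = base frame: x ahead of the robot, y to its left, z up, the work surface at z = 0. Lengths are in mm, angles in rad, forces in N, time in s.
With the tool pointing down it reaches from about 350 to 975 mm from the base axis. Payload 7.1 kg.
Tool frame: the origin (TCP) lies midway between the tips of the shut fingers; the grasp point (between the pads) lies 19 mm behind it (ctrl.grasp_offset is the distance from the TCP to the grasp point, in mm); z points along the fingers, y is the line along which they close (so a half turn about z gives the same grasp; the last joint's range is limited). The gripper opens to 88 mm and grips with 3 to 60 N. Pads are 20 mm wide; open, the fingers measure 115 mm over their backs; the gripper's body (75 mm by 178 mm) begins 61 mm behind the grasp point.
Start: joints at [1.143, 0.423, 1.63, -0, 1.089, -0.019], TCP at [248.41, 573.495, 188.175] pointing down, gripper open.
Joint ranges: [-3, 3], [-0.9, 2.11], [0.09, 2.58], [-1.31, 4.45], [0.11, 2.69], [-2.54, 2.54]. Speed limits (rad/s): [2.39, 2.39, 3.01, 3.14, 3.14, 3.14].

INTERFACE

Orientations are given as a rotation vector (axis times angle).
In Python, from workcell import ctrl gives the robot as it stands. The module is installed in compiled form; this text tells all that it offers.
- The arm moves only by the tool servo_tool, never from a script. Its argument "rows" is a list of rows, each a list of 7 numbers: the turn, a rotation vector about the tool's x, y, z as a fraction of full scale, then the shift along the tool's x, y, z as a fraction of full scale, then the finger opening in mm, from 0 to 87.8. A call has 1 to 10 rows; each row is the pose to reach, as a shift and turn from the pose commanded when the call began, along the tool's axes at that moment; what a row does not reach only later rows make up. Full scale, the value 1, is 20 cm for a shift and 1.5 rad for a turn. A row lasts 1/8 s, in which the tool goes at most 62.5 mm and 10.7 degrees, less where a joint would pass 70% of its speed; a pose out of reach is approached as far as the arm can. A call with a number of a shift or a turn outside -1 to 1 is refused whole. A call with a gripper value outside its range is refused whole. The fingers move at their own pace and stop on an object; the grip force is fixed at half the most. Time passes only in rows, so rows that repeat a pose let the fingers close. It gives the time, the measured TCP pose, the force, the opening and the grip force at its end, in the units of the state.
- ctrl.get_obs(): the state, without advancing time (a new reading comes with each control period).
- ctrl.get_image(name): name is "scene" or "top" or "wrist"; returns (picture, depth): 384x512x3 uint8, red, green, blue; 384x512 float32, mm along the optical axis (not along the pixel's ray), 0 where there is no reading.
- ctrl.camera_info(name): a dict with "intrinsics" (3x3 intrinsics, pixels), "R" (3x3) and "t" (3): a world point X has camera coordinates R X + t. Camera axes: x right, y down, z forward; pixel columns grow to the right and rows downward; lengths in mm; the calibration is good to about 2 mm. A picture is of the moment at which its call begins: read the wrist's pose just before it. camera_info takes no time and is no camera call; for the wrist camera it gives the pose at the moment of the call.
- ctrl.close_job(): hands the job in; it is judged then, once.
The state is a dict: "t": time; "qpos": joint angles; "qvel": joint speeds; "joint_torque": joint torques, N m; "ee_pos": TCP position; "orientation": TCP orientation; "ft_force": force on the tool from outside, world axes, zero at the start; "moment": the same for the moment, N m; "width": finger opening in mm; "grasp_force": force on a finger pad.
Only numpy, scipy, OpenCV 4.12 (cv2) and the standard library are available. Lean on these libraries where they do the work, as an engineer would, in place of code of your own. Each camera call takes 0.05 s, during which the arm holds its last target. There are 200 camera calls.

TASK

The wheel is already on the trolley's stub axle and has to be locked on: take the push nut whose toothed hole fits the axle out of the parts tray, set it teeth-up on the nose of the axle and let go. Then fit the setting tube over the axle, press the nut straight down with it until the sprung thrust washer is squeezed fully home and the teeth hold it there, and stand the tube upright on the bench again, clear of the wheel. Leave the other push nut, the magnet square and the cup by the vice where they are.

Things in the scene. Friction and masses are not known exactly. Their poses are not given: they have to be found in the camera images.
- trolley_frame: Corner of a blue trolley frame, fixed to the bench: a 30x30 mm tube rail lying along its own x axis (x = -35 to +130 mm), an upright tube at x = +110 mm and, at its origin, a plain steel stub axle, 18 mm in diameter with a rounded nose, standing straight up and carrying a wheel. Origin: on the bench, on the axle's centre line; z up.
- upright_top (a point): Centre of the top of the frame's upright, a 30x30 mm tube 110 mm from the axle, along the frame's own +x, and 190 mm high above the bench: keep the gripper's body clear of it when reaching down to the axle.
- axle_tip (a point): The top of the axle's rounded nose, on the centre line, 114 mm above the bench. The grey wheel with black tyre round the axle is 130 mm in diameter and spins freely; its tyre's top is 66 mm and its hub face 70 mm above the bench.
- thrust_washer (a joint): How far the steel thrust washer (57 mm across, round the axle on a wave spring on top of the hub) is squeezed down: 0 m when free (its top then 78.5 mm above the bench), 0.005 m fully home, where it stops hard (top at 73.5 mm). The spring pushes back up with about 3 N then.
- push_nut: The push nut that fits the axle: pressed steel, round, 60 mm across, 9 mm high skirt with a flat top; six spring teeth lean up and inward, from 33 mm diameter to a hole 15 mm across, tips 15 mm above the underside. Lies teeth-up in one half of the tray. Origin: centre of its underside; z: its axis, out of the toothed side. 0.24 kg.
- nut_top (a point): On the push nut's axis, level with its flat top, 9 mm above its underside. Set on the axle's nose the nut stops with its underside 92 to 96 mm above the bench and hangs there, perhaps a little aslant. Pressing it over the nose takes 10 to 18 N, then 4 to 12 N down the plain shaft; the teeth bite and keep it from coming back up. Fully home its underside is 73.5 mm above the bench.
- wide_nut: The other push nut, also 60 mm across with a 9 mm skirt, but with eight teeth round a clearly wider hole, 31 mm across: too wide for this axle. Origin: centre of its underside.
- parts_tray: Dark sheet-steel tray fixed to the bench, 280 mm long along its own x axis, 116 mm wide, walls 26 mm high, walls and floor 3 mm thick. Origin: centre of the underside. The push nuts lie 60 to 75 mm either side of its centre, near its long centre line; only lengthways (along its x axis) is there room for fingers beside a nut.
- setting_tube: Setting tube, 100 mm tall, standing on its open end: steel nose 52 mm outside and 40 mm inside diameter, hollow for the lowest 49 mm; a hand guard 62 mm across from 49 to 58 mm; above it a black ribbed grip 28 mm in diameter up to 100 mm. Origin: centre of the open lower end; z: its axis, towards the grip. 0.25 to 0.5 kg.
- magnet_square: Orange magnetic welding angle lying flat, 65x65x15 mm, bystander. Origin: centre of its underside.
- steel_cup: White enamel cup with an ear, standing to the right of the vice, 91 mm high and 70 mm across; a bystander. Origin: at its underside.
Things that resemble listed ones, but are neither listed nor needed, are in the scene too. Leave any purple or turquoise look-alike of the setting_tube alone.

How it is judged (in metres and radians):
On the way, in this order (a step that is already met when the one before it is completed fails the run):
1. the push nut has been set on the nose of the axle and let go, with the thrust washer not yet squeezed (horizontal distance between push_nut and trolley_frame below 0.008 m and height (world z) of push_nut between 0.078 and 0.106 m and angle between push_nut's own z axis and vertical below 0.6 rad and contact force between the fingers and push_nut below 0.3 N and linear speed of push_nut below 0.05 m/s and value of joint thrust_washer below 0.001 m), for 0.2 s.
2. the setting tube presses on the nut (over 2 N) while the nut squeezes the thrust washer (at least 1.5 mm) (contact force between setting_tube and push_nut above 2 N and value of joint thrust_washer above 0.0015 m).
At the end, for the whole second after the job is handed in: the push nut is on the axle, square (within 4 degrees) and centred (3 mm), holding the thrust washer squeezed at least 3.5 of its 5 mm by itself; the setting tube stands upright on the bench at rest, its axis at least 95 mm from the axle (value of joint thrust_washer above 0.0035 m and horizontal distance between push_nut and trolley_frame below 0.003 m and height (world z) of push_nut below 0.077 m and angle between push_nut's own z axis and vertical below 0.07 rad and height (world z) of setting_tube between -0.008 and 0.008 m and angle between setting_tube's own z axis and vertical below 0.1 rad and horizontal distance between setting_tube and trolley_frame above 0.095 m and linear speed of each of setting_tube, push_nut below 0.02 m/s); the robot touches nothing.
It fails at once if the other push nut was moved more than 25 mm (distance of wide_nut from where it was at the start of the episode above 0.025 m).
It fails at once if the magnet square was moved more than 25 mm (distance of magnet_square from where it was at the start of the episode above 0.025 m).
It fails at once if the cup by the vice was moved more than 25 mm (distance of steel_cup from where it was at the start of the episode above 0.025 m).
It also fails if it takes over 72 s, if anything falls off the work surface, if the arm or the gripper's body presses on something with over 40 N, if the wrist force passes 120 N, or if a joint passes its speed limit or range.

## Working session

There is one attempt and no reset: what is moved stays moved. The work goes in short steps, Python scripts to look and compute and a tool call to move; the robot and the scene stay as the last step left them, time stands still between calls to the robot, and variables do not carry over. Pictures are saved under pics/ and viewed, at most 10 in all, crops included, and the job is handed in when it is done.

Besides the shell and the picture viewer there is one more tool, called as name(argument=value, ...), one argument or row to a line, values as JSON. servo_tool: Moves the arm, as the interface text tells. Its arguments: {"type":"object","properties":{"rows":{"type":"array","items":{"type":"array","items":{"type":"number"}}}},"required":["rows"]}

```bash
mkdir -p pics
cat > h.py <<'E'
import numpy as np, cv2
from workcell import ctrl
def grab(name):
    inf=ctrl.camera_info(name); im,d=ctrl.get_image(name); return im,d,inf
def pts(d,inf):
    K=np.array(inf["intrinsics"]);R=np.array(inf["R"]);t=np.array(inf["t"])
    v,u=np.mgrid[:d.shape[0],:d.shape[1]]
    c=np.stack([(u-K[0,2])/K[0,0]*d,(v-K[1,2])/K[1,1]*d,d],-1)
    return (c-t)@R
def ray(u,v,z,inf):
    K=np.array(inf["intrinsics"]);R=np.array(inf["R"]);t=np.array(inf["t"])
    o=-R.T@t; r=R.T@np.linalg.solve(K,[u,v,1.]); return o+r*(z-o[2])/r[2]
def save(n,im): cv2.imwrite("pics/"+n,im[:,:,::-1])
E
python3 - <<'E'
from h import *
for n in("top","scene"):
    im,d,inf=grab(n); save(n+"0.png",im); np.savez(n+"0.npz",im=im,d=d,**inf); print(n,-np.array(inf["R"]).T@inf["t"])
print(ctrl.get_obs(), ctrl.grasp_offset)
E
```

```text
top [ 276.22437922  -51.13254354 1461.72606604]
scene [ -198.80172027 -1392.02255955  1127.97635509]
{'t': 0.1, 'qpos': array([ 1.14305375e+00,  4.23781766e-01,  1.63059085e+00, -2.67755572e-06,
        1.08862514e+00, -1.90249493e-02]), 'qvel': array([ 0.00089351, -0.00148889, -0.00047504,  0.00016257, -0.00361331,
       -0.00043779]), 'joint_torque': array([ 8.72235687e-04, -5.45621896e+01, -2.74322766e+01,  6.46169577e-02,
        1.88234966e-02,  8.07511668e-06]), 'ee_pos': array([248.15855283, 573.02207084, 187.4775744 ]), 'orientation': array([-6.37488026e-01, -3.07591736e+00,  2.15289521e-03]), 'ft_force': array([-0.16628729, -0.44723144, -0.453391  ]), 'moment': array([ 0.02770025,  0.02671073, -0.00789431]), 'grasp_force': 0.0, 'width': 87.69564546668357} 18.700000000000003
```

View pics/top0.png

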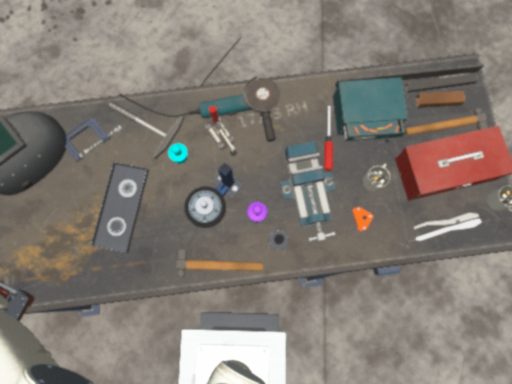

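View pics/scene0.png

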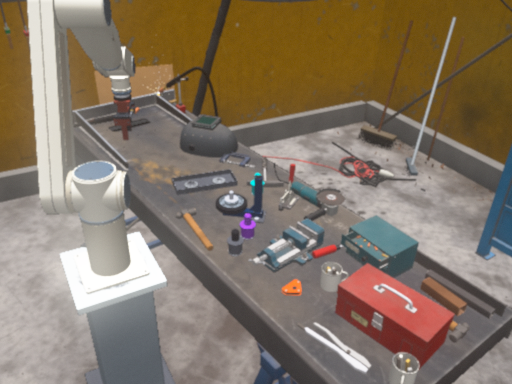

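The top view shows the tray around (122,207) with nuts at (128,187) and (117,226). The wheel is at (205,206) with its blue upright near (227,178), the black setting tube is at (279,238), and the purple and turquoise look-alikes are at (257,211) and (178,152). Next I'll measure positions.

Run:
```python
from h import *
z=np.load("top0.npz");im,d=z["im"],z["d"];inf=dict(intrinsics=z["intrinsics"],R=z["R"],t=z["t"])
P=pts(d,inf)
for n,u,v,h in [("nutA",128,187,12),("nutB",117,226,12),("wheel",205,206,66),("tube",279,238,100),("upr",227,178,190),("purple",257,211,100),("sq",363,218,15),("cupR",377,177,90)]:
    print(n,ray(u,v,h,inf).round(),P[v,u].round(), d[v,u])
# tube from points
def blob(c,r,lo,hi):
    m=(np.hypot(P[...,0]-c[0],P[...,1]-c[1])<r)&(P[...,2]>lo)&(P[...,2]<hi); q=P[m]; return len(q),q.mean(0).round(1) if len(q) else 0,q.min(0).round() if len(q) else 0,q.max(0).round() if len(q) else 0
for n,u,v,h,r,lo,hi in [("tubetop",279,238,100,50,85,110),("axle",205,206,100,40,88,130),("tyre",205,206,66,75,55,80),("upr",227,178,190,50,170,200)]:
    print(n,blob(ray(u,v,h,inf),r,lo,hi))
# tray
hsv=cv2.cvtColor(im,cv2.COLOR_RGB2HSV)
m=(P[...,2]>15)&(P[...,2]<40); m[:, :80]=0;m[:,160:]=0;m[:155]=0;m[260:]=0
q=P[m][:,:2].astype(np.float32); print("tray",len(q),cv2.minAreaRect(q))
c=np.hstack([cv2.resize(im[155:260,80:240],None,fx=5,fy=5,interpolation=cv2.INTER_CUBIC)]);save("c0.png",c)
```

```text
nutA [593. 360.  12.] [594. 361.   9.] 1490.1819
nutB [464. 384.  12.] [466. 388.  -1.] 1471.8704
wheel [527.  99.  66.] [521.  96. 100.] 1383.2405
tube [ 430. -130.  100.] [ 430. -130.   99.] 1363.1969
upr [588.  27. 190.] [599.  29. 147.] 1354.1769
purple [510. -62. 100.] [510. -63.  98.] 1381.844
sq [ 511. -404.   15.] [ 510. -403.   18.] 1457.5531
cupR [ 628. -432.   90.] [ 644. -449.   29.] 1476.0194
tubetop (75, array([ 429. , -129.5,   98.8]), array([ 415., -143.,   86.]), array([ 443., -116.,  108.]))
axle (34, array([524.9,  99.3, 108.5]), array([504.,  84.,  89.]), array([535., 107., 120.]))
tyre (1194, array([525.9, 100.5,  65.2]), array([464.,  37.,  55.]), array([593., 165.,  80.]))
upr (125, array([613.3,  35. , 189. ]), array([596.,  17., 171.]), array([634.,  55., 197.]))
tray 585 ((539.2918090820312, 394.15008544921875), (318.77105712890625, 254.34375), 1.5298364162445068)
```

View pics/c0.png

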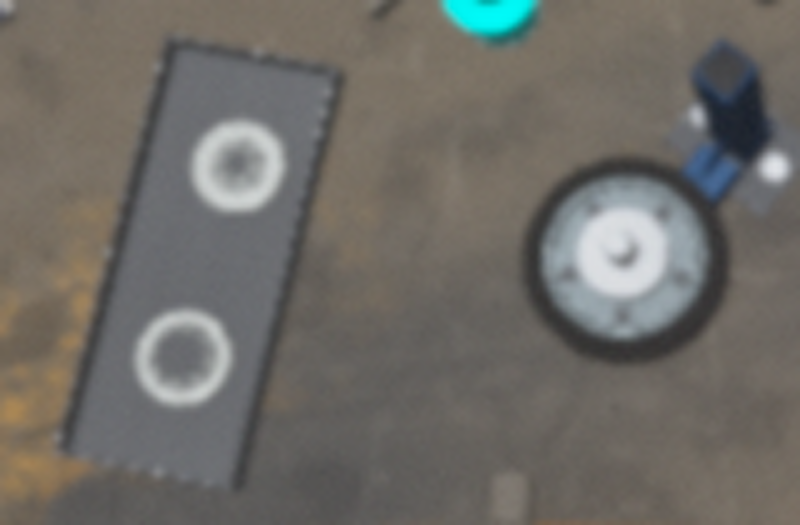

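The far nut (crop about (238,166)) has the small hole with six teeth, so it's the push nut. The near one (184,357) has the wide hole. The axle is at about (526,100), with the frame x axis pointing at about −37°. I'll hover over the nut next.

```bash
cat >> h.py <<'E'
from scipy.spatial.transform import Rotation as Ro
def down(yaw): # tool z down, tool y at world angle yaw (deg)
    a=np.radians(yaw); y=np.array([np.cos(a),np.sin(a),0]); z=np.array([0,0,-1.]); return np.stack([np.cross(y,z),y,z],1)
def plan(xyz,yaw=None):
    o=ctrl.get_obs(); R0=Ro.from_rotvec(o["orientation"]).as_matrix()
    s=R0.T@(np.array(xyz)-o["ee_pos"])/200
    w=Ro.from_matrix(R0.T@down(yaw)).as_rotvec()/1.5 if yaw is not None else np.zeros(3)
    print("t",round(o["t"],2),"from",o["ee_pos"].round(1),"yawy",np.degrees(np.arctan2(R0[1,1],R0[0,1])).round(1),"turn",w.round(3),"shift",s.round(4))
E
python3 - <<'E'
from h import *
z=np.load("top0.npz");inf=dict(intrinsics=z["intrinsics"],R=z["R"],t=z["t"])
c=[ray(u/5+80,v/5+155,26,inf)[:2] for u,v in [(172,40),(343,73),(238,490),(65,450)]]
c=np.array(c);print(c.round(),np.linalg.norm(c[0]-c[3]),np.linalg.norm(c[0]-c[1]),c.mean(0))
for a in(c[0]-c[3],c[1]-c[2]):print(np.degrees(np.arctan2(a[1],a[0])))
plan((580,355,170),-11)
E
```

```text
[[669. 407.]
 [650. 293.]
 [378. 339.]
 [400. 450.]] 271.98191220917823 115.15403619844629 [524.22866426 372.14117468]
-9.00628802776005
-9.46111000611182
t 0.1 from [248.2 573.  187.5] yawy 66.6 turn [-0.001  0.001  0.903] shift [-1.9558 -0.3408  0.0878]
```

servo_tool(
  rows=[
    [0,0,0,-0.2,-0.03,0.01,87.8],
    [0,0,0,-0.45,-0.08,0.02,87.8],
    [0,0,0,-0.7,-0.12,0.03,87.8],
    [0,0,0,-0.98,-0.17,0.04,87.8],
  ],
)

```text
t: 0.6
ee_pos: [415.6, 463.5, 179.8]
orientation: [-0.636, -3.076, 0.001]
ft_force: [-0.9, -0.2, 0.4]
width: 87.6
grasp_force: 0.0
```

servo_tool(
  rows=[
    [0,0,0.11,-0.25,-0.04,0.01,87.8],
    [0,0,0.22,-0.5,-0.08,0.02,87.8],
    [0,0,0.33,-0.75,-0.12,0.03,87.8],
    [0,0,0.45,-0.98,-0.17,0.045,87.8],
    [0,0,0.56,-0.98,-0.17,0.045,87.8],
    [0,0,0.67,-0.98,-0.17,0.045,87.8],
    [0,0,0.78,-0.98,-0.17,0.045,87.8],
    [0,0,0.89,-0.98,-0.17,0.045,87.8],
    [0,0,0.89,-0.98,-0.17,0.045,87.8],
    [0,0,0.89,-0.98,-0.17,0.045,87.8],
  ],
)

```text
t: 1.85
ee_pos: [580.9, 355.2, 170.9]
orientation: [-2.402, -2.025, 0.001]
ft_force: [0.1, -0.1, 0.2]
width: 88.0
grasp_force: 0.0
```

Run:
```python
from h import *
im,d,inf=grab("wrist"); save("w1.png",im); np.savez("w1.npz",im=im,d=d,**inf)
print(-np.array(inf["R"]).T@inf["t"]); plan((593,360,100))
```

```text
[592.32388821 424.59520506 367.75120548]
t 1.9 from [580.9 355.2 171. ] yawy -9.8 turn [0. 0. 0.] shift [0.0338 0.0555 0.3548]
```

View pics/w1.png

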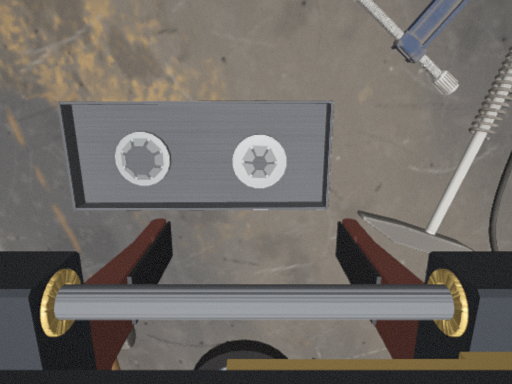

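The wrist view confirms it: the six-tooth nut is at (259,161) and the wide nut at (142,158). The tray's long side lines up with the finger direction.

Run:
```python
from h import *
z=np.load("w1.npz");im,d=z["im"],z["d"];inf=dict(intrinsics=z["intrinsics"],R=z["R"],t=z["t"])
g=cv2.cvtColor(im,cv2.COLOR_RGB2GRAY); m=(g>150).astype(np.uint8); m[:, :215]=0;m[:,305:]=0;m[:120]=0;m[205:]=0
c=max(cv2.findContours(m,0,1)[0],key=cv2.contourArea); e=cv2.fitEllipse(c);print(e)
p=ray(*e[0],12,inf); print(p, "dia", np.linalg.norm(ray(e[0][0]-e[1][0]/2,e[0][1],12,inf)-ray(e[0][0]+e[1][0]/2,e[0][1],12,inf)))
P=pts(d,inf); print(P[int(e[0][1]),int(e[0][0])-22], P[110,200],P[110,310])
for v in (103,206):
  a=ray(110,v,26,inf);b=ray(300,v,26,inf);print(np.degrees(np.arctan2(*(b-a)[[1,0]])))
plan((*p[:2],60)); plan((*p[:2],5))
```

```text
((259.0883483886719, 161.1144561767578), (53.020294189453125, 54.019981384277344), 80.68840789794922)
[587.48732838 362.82759355  12.        ] dia 58.26626988478811
[563.62332209 367.12219817  12.51564796] [533.41863133 427.25856354   2.6481054 ] [650.83662697 407.20964448   3.42235691]
-9.698029893416429
-9.684084568247718
t 1.9 from [580.9 355.2 171. ] yawy -9.8 turn [0. 0. 0.] shift [0.0431 0.026  0.5548]
t 1.9 from [580.9 355.2 171. ] yawy -9.8 turn [0. 0. 0.] shift [0.0432 0.026  0.8298]
```

servo_tool(
  rows=[
    [0,0,0,0.043,0.026,0.15,87.8],
    [0,0,0,0.043,0.026,0.35,87.8],
    [0,0,0,0.043,0.026,0.55,87.8],
    [0,0,0,0.043,0.026,0.68,87.8],
    [0,0,0,0.043,0.026,0.76,87.8],
    [0,0,0,0.043,0.026,0.8,87.8],
    [0,0,0,0.043,0.026,0.825,87.8],
    [0,0,0,0.043,0.026,0.825,87.8],
  ],
)

```text
t: 2.9
ee_pos: [588.0, 363.0, 6.7]
orientation: [2.405, 2.021, 0.001]
ft_force: [0.7, -0.6, 0.7]
width: 87.9
grasp_force: 0.0
```

servo_tool(
  rows=[
    [0,0,0,0,0,0,40],
    [0,0,0,0,0,0,40],
    [0,0,0,0,0,0,40],
    [0,0,0,0,0,0,40],
    [0,0,0,0,0,0,40],
    [0,0,0,0,0,0,40],
    [0,0,0,0,0,0,40],
    [0,0,0,0,0,0,40],
  ],
)

```text
t: 3.9
ee_pos: [587.7, 362.8, 6.2]
orientation: [-2.405, -2.021, 0.0]
ft_force: [0.1, 0.4, 0.1]
width: 39.7
grasp_force: 0.0
```

Run:
```python
from h import *
im,d,inf=grab("wrist"); save("w2.png",im); np.savez("w2.npz",im=im,d=d,**inf)
```

```text
(no output)
```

View pics/w2.png

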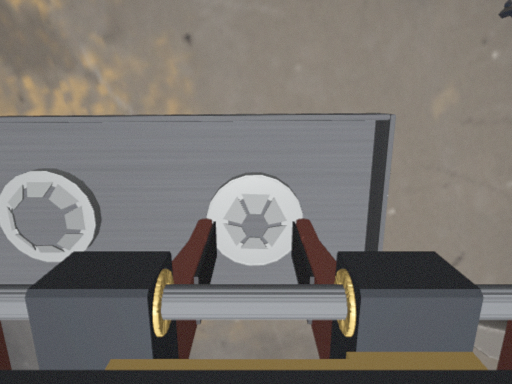

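Run:
```python
from h import *
z=np.load("w2.npz");im,d=z["im"],z["d"];inf=dict(intrinsics=z["intrinsics"],R=z["R"],t=z["t"])
P=pts(d,inf)
for u,v in [(210,224),(205,235),(200,250),(212,235),(302,224),(307,235),(312,250),(299,240),(255,185),(255,258),(220,200)]: print((u,v),P[v,u].round(1))
g=cv2.cvtColor(im,cv2.COLOR_RGB2GRAY); m=(g>150).astype(np.uint8); m[:, :200]=0;m[:,310:]=0;m[:165]=0;m[270:]=0
c=max(cv2.findContours(m,0,1)[0],key=cv2.contourArea)[:,0]
q=np.array([ray(*p,12,inf)[:2] for p in c]); q0=np.array([587.5,362.8])
A=np.c_[2*q,np.ones(len(q))]; s=np.linalg.lstsq(A,(q**2).sum(1),rcond=None)[0]; print(s[:2],np.sqrt(s[2]+s[:2]@s[:2])); print(cv2.minEnclosingCircle(q.astype(np.float32)))
plan((588,363,6))
```

```text
(210, 224) [567.6 378.4  49.4]
(205, 235) [567.3 378.6  63.8]
(200, 250) [567.5 378.6  79.6]
(212, 235) [569.  375.3  56.8]
(302, 224) [613.  370.3  48.9]
(307, 235) [613.2 370.4  63.1]
(312, 250) [612.8 370.5  79.1]
(299, 240) [609.  370.   66.3]
(255, 185) [591.8 385.4  12.9]
(255, 258) [583.6 338.2  12.8]
(220, 200) [569.1 379.4  11.6]
[587.30647247 362.59262482] 28.579751746236983
((587.3993530273438, 362.1336975097656), 30.10463523864746)
t 3.95 from [587.7 362.9   6.1] yawy -9.9 turn [0. 0. 0.] shift [0.0009 0.0015 0.0007]
```

Run:
```python
from h import *
z=np.load("w2.npz");im,d=z["im"],z["d"];inf=dict(intrinsics=z["intrinsics"],R=z["R"],t=z["t"])
K,R,t=inf["intrinsics"],inf["R"],inf["t"]
P=pts(d,inf)
for u in (203,208,213):
  print(u,[(v,*P[v,u].round().astype(int),*im[v,u]) for v in range(212,250,3)])
for X in [(567,363,6),(567,363,25),(567,363,45),(567,373,25),(567,378,45),(588,363,6)]:
  c=K@(R@np.array(X)+t); print(X,(c[:2]/c[2]).round())
im,d,inf=grab("scene"); K,R,t=inf["intrinsics"],inf["R"],inf["t"]
c=K@(R@np.array([588,363,6.])+t); u,v=(c[:2]/c[2]).astype(int); print(u,v)
save("s2.png",cv2.resize(im[v-70:v+40,u-70:u+70],None,fx=5,fy=5,interpolation=cv2.INTER_CUBIC))
```

```text
203 [(212, np.int64(555), np.int64(371), np.int64(3), np.uint8(129), np.uint8(130), np.uint8(135)), (215, np.int64(555), np.int64(369), np.int64(2), np.uint8(131), np.uint8(131), np.uint8(134)), (218, np.int64(563), np.int64(379), np.int64(40), np.uint8(111), np.uint8(101), np.uint8(103)), (221, np.int64(564), np.int64(379), np.int64(46), np.uint8(90), np.uint8(57), np.uint8(51)), (224, np.int64(564), np.int64(379), np.int64(49), np.uint8(90), np.uint8(53), np.uint8(49)), (227, np.int64(565), np.int64(379), np.int64(54), np.uint8(89), np.uint8(53), np.uint8(47)), (230, np.int64(566), np.int64(379), np.int64(58), np.uint8(86), np.uint8(52), np.uint8(45)), (233, np.int64(566), np.int64(379), np.int64(61), np.uint8(90), np.uint8(54), np.uint8(46)), (236, np.int64(567), np.int64(379), np.int64(65), np.uint8(88), np.uint8(52), np.uint8(46)), (239, np.int64(567), np.int64(379), np.int64(69), np.uint8(83), np.uint8(48), np.uint8(40)), (242, np.int64(568), np.int64(379), np.int64(72), np.uint8(89), np.uint8(54), np.uint8(46)), (245, np.int64(568), np.int64(378), np.int64(73), np.uint8(77), n
[... 2037 characters left out ...]
nt64(374), np.int64(52), np.uint8(20), np.uint8(25), np.uint8(25)), (236, np.int64(568), np.int64(373), np.int64(53), np.uint8(32), np.uint8(25), np.uint8(29)), (239, np.int64(568), np.int64(371), np.int64(52), np.uint8(25), np.uint8(32), np.uint8(30)), (242, np.int64(568), np.int64(370), np.int64(53), np.uint8(31), np.uint8(29), np.uint8(30)), (245, np.int64(568), np.int64(369), np.int64(53), np.uint8(29), np.uint8(25), np.uint8(30)), (248, np.int64(567), np.int64(367), np.int64(53), np.uint8(24), np.uint8(26), np.uint8(30))]
(567, 363, 6) [223. 222.]
(567, 363, 25) [220. 234.]
(567, 363, 45) [216. 248.]
(567, 373, 25) [216. 218.]
(567, 378, 45) [210. 222.]
(588, 363, 6) [255. 217.]
217 180
```

View pics/s2.png

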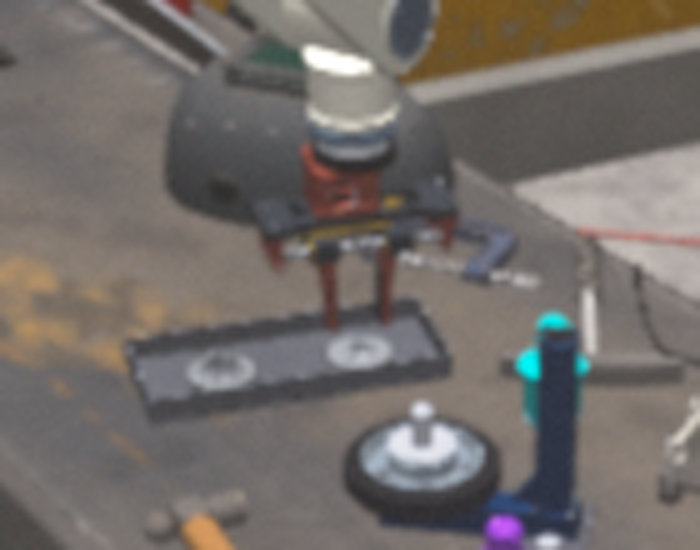

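Run:
```python
from h import *
im,d,inf=grab("scene"); P=pts(d,inf)
for u in (212,213,214,224,225): print(u,[(v,*P[v,u].round().astype(int)) for v in range(156,180,2)])
print({k:np.round(v,3) if not isinstance(v,str) else v for k,v in ctrl.get_obs().items()})
```

```text
212 [(156, np.int64(554), np.int64(344), np.int64(151)), (158, np.int64(554), np.int64(345), np.int64(140)), (160, np.int64(545), np.int64(325), np.int64(142)), (162, np.int64(552), np.int64(343), np.int64(122)), (164, np.int64(557), np.int64(354), np.int64(106)), (166, np.int64(556), np.int64(352), np.int64(97)), (168, np.int64(556), np.int64(354), np.int64(86)), (170, np.int64(559), np.int64(362), np.int64(70)), (172, np.int64(561), np.int64(366), np.int64(58)), (174, np.int64(561), np.int64(368), np.int64(46)), (176, np.int64(588), np.int64(430), np.int64(-3)), (178, np.int64(574), np.int64(399), np.int64(6))]
213 [(156, np.int64(560), np.int64(348), np.int64(148)), (158, np.int64(555), np.int64(337), np.int64(144)), (160, np.int64(552), np.int64(331), np.int64(138)), (162, np.int64(552), np.int64(332), np.int64(127)), (164, np.int64(561), np.int64(353), np.int64(105)), (166, np.int64(565), np.int64(362), np.int64(90)), (168, np.int64(559), np.int64(349), np.int64(87)), (170, np.int64(563), np.int64(358), np.int64(71)), (172, np.int64(560), np.int64(352), np.int64(65)), (174, np.i
[... 1808 characters left out ...]
int64(616), np.int64(344), np.int64(55)), (174, np.int64(614), np.int64(340), np.int64(47)), (176, np.int64(642), np.int64(401), np.int64(-2)), (178, np.int64(626), np.int64(368), np.int64(8))]
{'t': np.float64(4.05), 'qpos': array([ 0.536,  0.737,  1.557, -0.   ,  0.847,  0.709]), 'qvel': array([ 0.001,  0.001, -0.   ,  0.   , -0.001, -0.   ]), 'joint_torque': array([-1.0000e-03, -6.6047e+01, -2.1775e+01,  4.9000e-02, -3.5000e-02,
       -0.0000e+00]), 'ee_pos': array([587.69 , 362.861,   6.175]), 'orientation': array([ 2.405,  2.021, -0.   ]), 'ft_force': array([ 0.094,  0.292, -0.373]), 'moment': array([-0.106,  0.071,  0.002]), 'grasp_force': np.float64(0.0), 'width': np.float64(40.211)}
```

Both depth views put the fingertips at z≈40 while the reported TCP is at 6. So the real tips are about 34 mm behind the reported TCP, and the fingers closed above the nut. The nut hasn't moved. I'll open, go about 33 mm lower and watch the force.

servo_tool(
  rows=[
    [0,0,0,0,0,0,87.8],
    [0,0,0,0,0,0,87.8],
    [0,0,0,0,0,0,87.8],
    [0,0,0,0,0,0,87.8],
    [0,0,0,0,0,0,87.8],
    [0,0,0,0,0,0.05,87.8],
    [0,0,0,0,0,0.1,87.8],
    [0,0,0,0,0,0.13,87.8],
    [0,0,0,0,0,0.155,87.8],
    [0,0,0,0,0,0.155,87.8],
  ],
)

```text
t: 5.3
ee_pos: [587.3, 362.7, -25.4]
orientation: [-2.405, -2.021, 0.001]
ft_force: [0.6, 0.3, -0.1]
width: 88.1
grasp_force: 0.0
```

servo_tool(
  rows=[
    [0,0,0,0,0,0.005,87.8],
    [0,0,0,0,0,0.01,87.8],
    [0,0,0,0,0,0.01,87.8],
  ],
)

```text
t: 5.68
ee_pos: [587.7, 362.9, -26.7]
orientation: [2.405, 2.021, 0.0]
ft_force: [0.2, 0.0, 0.2]
width: 87.5
grasp_force: 0.0
```

Run:
```python
from h import *
im,d,inf=grab("wrist"); save("w3.png",im); P=pts(d,inf)
hsv=cv2.cvtColor(im,cv2.COLOR_RGB2HSV)
for u in (148,156,162,168,345,352,358): 
  print(u,[(v,*P[v,u].round().astype(int)) for v in range(206,240,3)])
```

```text
148 [(206, np.int64(534), np.int64(389), np.int64(3)), (209, np.int64(534), np.int64(388), np.int64(3)), (212, np.int64(534), np.int64(386), np.int64(3)), (215, np.int64(533), np.int64(385), np.int64(4)), (218, np.int64(533), np.int64(383), np.int64(4)), (221, np.int64(532), np.int64(381), np.int64(3)), (224, np.int64(537), np.int64(384), np.int64(16)), (227, np.int64(538), np.int64(383), np.int64(20)), (230, np.int64(540), np.int64(383), np.int64(25)), (233, np.int64(541), np.int64(383), np.int64(29)), (236, np.int64(542), np.int64(383), np.int64(33)), (239, np.int64(543), np.int64(383), np.int64(35))]
156 [(206, np.int64(539), np.int64(389), np.int64(4)), (209, np.int64(538), np.int64(387), np.int64(3)), (212, np.int64(538), np.int64(385), np.int64(3)), (215, np.int64(537), np.int64(384), np.int64(3)), (218, np.int64(536), np.int64(382), np.int64(2)), (221, np.int64(540), np.int64(383), np.int64(12)), (224, np.int64(541), np.int64(383), np.int64(17)), (227, np.int64(542), np.int64(383), np.int64(21)), (230, np.int64(543), np.int64(383), np.int64(24)), (233, np.int64(544), np.int64(
[... 2482 characters left out ...]
64(634), np.int64(366), np.int64(30)), (239, np.int64(633), np.int64(366), np.int64(32))]
358 [(206, np.int64(645), np.int64(371), np.int64(4)), (209, np.int64(645), np.int64(368), np.int64(3)), (212, np.int64(645), np.int64(366), np.int64(2)), (215, np.int64(645), np.int64(365), np.int64(3)), (218, np.int64(644), np.int64(363), np.int64(3)), (221, np.int64(644), np.int64(362), np.int64(3)), (224, np.int64(640), np.int64(366), np.int64(17)), (227, np.int64(639), np.int64(366), np.int64(20)), (230, np.int64(638), np.int64(366), np.int64(25)), (233, np.int64(637), np.int64(366), np.int64(28)), (236, np.int64(636), np.int64(367), np.int64(32)), (239, np.int64(635), np.int64(366), np.int64(34))]
```

servo_tool(
  rows=[
    [0,0,0,0,0,0.007,80],
    [0,0,0,0,0,0.007,70],
    [0,0,0,0,0,0.007,60],
    [0,0,0,0,0,0.007,50],
    [0,0,0,0,0,0.007,50],
    [0,0,0,0,0,0.007,50],
    [0,0,0,0,0,0.007,50],
  ],
)

```text
t: 6.6
ee_pos: [587.7, 362.9, -28.2]
orientation: [2.405, 2.021, 0.0]
ft_force: [0.1, -0.5, -0.3]
width: 58.4
grasp_force: 30.0
```

servo_tool(
  rows=[
    [0,0,0,0,0,-0.05,50],
    [0,0,0,0,0,-0.2,50],
    [0,0,0,0,0,-0.4,50],
    [0,0,0,0,0,-0.6,50],
    [0,0,0,0,0,-0.75,50],
    [0,0,0,0,0,-0.75,50],
  ],
)

```text
t: 7.35
ee_pos: [589.2, 363.8, 124.9]
orientation: [2.404, 2.021, 0.008]
ft_force: [-0.9, 1.1, -2.1]
width: 58.7
grasp_force: 30.0
```

Run:
```python
from h import *
plan((526,100.5,122),53)
# axle from top: several cues
z=np.load("top0.npz");im,d=z["im"],z["d"];inf=dict(intrinsics=z["intrinsics"],R=z["R"],t=z["t"])
P=pts(d,inf)
hsv=cv2.cvtColor(im,cv2.COLOR_RGB2HSV);g=im.max(2)
m=(np.hypot(P[...,0]-526,P[...,1]-100)<80)&(P[...,2]>50)&(P[...,2]<75)
q=np.argwhere(m)[:,::-1].astype(np.float32); (u,v),r=cv2.minEnclosingCircle(q); print(u,v,r,ray(u,v,66,inf))
# white washer
m=((g>215)&(hsv[...,1]<25)).astype(np.uint8); m[:190]=0;m[225:]=0;m[:,:185]=0;m[:,225:]=0
c=max(cv2.findContours(m,0,1)[0],key=cv2.contourArea);(u,v),r=cv2.minEnclosingCircle(c);print(u,v,r,ray(u,v,78.5,inf),cv2.fitEllipse(c))
```

```text
t 7.35 from [589.2 363.8 124.9] yawy -9.9 turn [ 0.004 -0.001 -0.732] shift [-1.3514 -0.0848  0.0094]
204.6717529296875 206.5208740234375 20.824987411499023 [525.33443222 100.33541745  66.        ]
203.78125 204.875 8.066293716430664 [528.18219121 101.98092418  78.5       ] ((203.72003173828125, 204.86953735351562), (15.110257148742676, 15.491485595703125), 64.76822662353516)
```

servo_tool(
  rows=[
    [0,0,0,-0.15,-0.01,0,50],
    [0,0,0,-0.35,-0.03,0,50],
    [0,0,0,-0.55,-0.04,0,50],
    [0,0,0,-0.7,-0.04,0,50],
  ],
)

```text
t: 7.85
ee_pos: [553.8, 224.4, 119.9]
orientation: [-2.405, -2.02, 0.005]
ft_force: [0.4, 0.2, -1.6]
width: 58.5
grasp_force: 30.0
```

Run:
```python
from h import *
plan((558,77,122),53)
```

```text
t 7.85 from [553.8 224.4 119.9] yawy -9.9 turn [-0.002  0.    -0.732] shift [-0.7222  0.1478 -0.0095]
```

servo_tool(
  rows=[
    [0,0,-0.11,-0.15,0.03,0,50],
    [0,0,-0.22,-0.3,0.06,0,50],
    [0,0,-0.33,-0.45,0.09,0,50],
    [0,0,-0.44,-0.6,0.12,0,50],
    [0,0,-0.55,-0.72,0.148,0,50],
    [0,0,-0.66,-0.72,0.148,0,50],
    [0,0,-0.732,-0.72,0.148,0,50],
    [0,0,-0.732,-0.72,0.148,0,50],
    [0,0,-0.732,-0.72,0.148,0,50],
  ],
)

```text
t: 8.98
ee_pos: [559.5, 79.4, 121.0]
orientation: [-0.999, -2.977, 0.001]
ft_force: [-0.4, -0.1, -2.0]
width: 58.5
grasp_force: 30.0
```

Run:
```python
from h import *
im,d,inf=grab("wrist"); save("w4.png",im); np.savez("w4.npz",im=im,d=d,**inf); plan((526.5,101,100),53)
```

```text
t 9.03 from [559.6  79.4 121.2] yawy 52.9 turn [-0.    -0.    -0.001] shift [ 0.1971 -0.0137  0.1059]
```

View pics/w4.png

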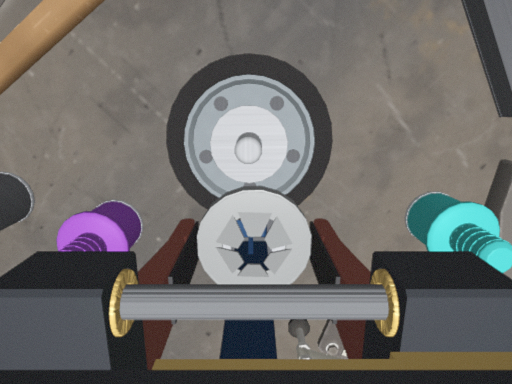

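The wrist view shows the axle nose at about (248,146), the washer around it at (248,145) and the tyre. The held nut is level at (254,238).

Run:
```python
from h import *
z=np.load("w4.npz");im,d=z["im"],z["d"];inf=dict(intrinsics=z["intrinsics"],R=z["R"],t=z["t"])
P=pts(d,inf);Z=P[...,2]
def circ(q):
    q=np.asarray(q,float);s=None;w=np.ones(len(q),bool)
    for _ in range(5):
        A=np.c_[2*q[w],np.ones(w.sum())];s=np.linalg.lstsq(A,(q[w]**2).sum(1),rcond=None)[0];r=np.sqrt(s[2]+s[:2]@s[:2]);e=abs(np.hypot(*(q-s[:2]).T)-r);w=e<max(1.0,2*np.median(e))
    return s[:2].round(2),r.round(2),w.sum()
v,u=np.mgrid[:384,:512]
# tyre outline: dark pixels vs bench -> by height mask, points rim
m=((Z>40)&(Z<75)&(v<190)&(abs(u-250)<95)).astype(np.uint8)
c=max(cv2.findContours(m,0,1)[0],key=cv2.contourArea)[:,0]; c=c[c[:,1]<180]
print("tyre",circ([ray(*p,60,inf)[:2] for p in c]))
# washer white
g=im.min(2); m=((g>195)&(v<185)&(abs(u-250)<50)&(Z>70)).astype(np.uint8)
c=max(cv2.findContours(m,0,1)[0],key=cv2.contourArea)[:,0];c=c[c[:,1]<180]
print("washer",circ([ray(*p,78.5,inf)[:2] for p in c]))
# nut
m=((Z>148)&(Z<172)&(v>185)&(v<282)&(g>140)&(abs(u-254)<70)).astype(np.uint8)
c=max(cv2.findContours(m,0,1)[0],key=cv2.contourArea)[:,0];c=c[(c[:,1]<275)&(c[:,1]>188)]
q=P[m>0];print("nutz",np.percentile(q[:,2],[5,25,50,75,95]))
zt=np.median(q[:,2]);print("nut",circ([ray(*p,zt,inf)[:2] for p in c]))
pp=np.c_[q[:,:2],np.ones(len(q))];k=np.linalg.lstsq(pp,q[:,2],rcond=None)[0];print("tilt",k[:2])
# axle: depth points above 100
a=P[(Z>100)&(Z<125)&(v<185)&(abs(u-250)<25)];print("axle",a.mean(0),a.min(0),a.max(0),len(a))
```

```text
tyre (array([524.44, 101.19]), np.float64(64.73), np.int64(321))
washer (array([524.5 , 101.43]), np.float64(27.55), np.int64(189))
nutz [160.57850967 161.25401435 161.78024183 162.70709082 166.44525455]
nut (array([559.64,  79.53]), np.float64(29.29), np.int64(221))
tilt [ 0.00699614 -0.00585589]
axle [523.64666916 102.0646543  111.12945127] [515.46681203  92.6967692  100.22749966] [532.71560422 110.25395439 115.38285253] 613
```

Run:
```python
from h import *
plan((524.4,101.3,90),53)
```

```text
t 9.03 from [559.6  79.4 121.2] yawy 52.9 turn [-0.    -0.    -0.001] shift [ 0.2063 -0.0188  0.156 ]
```

servo_tool(
  rows=[
    [0,0,0,0.08,-0.01,0,50],
    [0,0,0,0.16,-0.015,0,50],
    [0,0,0,0.206,-0.019,0,50],
    [0,0,0,0.206,-0.019,0.06,50],
    [0,0,0,0.206,-0.019,0.12,50],
    [0,0,0,0.206,-0.019,0.18,50],
    [0,0,0,0.206,-0.019,0.22,50],
    [0,0,0,0.206,-0.019,0.24,50],
    [0,0,0,0.206,-0.019,0.255,50],
    [0,0,0,0.206,-0.019,0.255,50],
  ],
)

```text
t: 10.28
ee_pos: [525.0, 101.1, 70.8]
orientation: [0.997, 2.979, 0.0]
ft_force: [-0.4, 0.2, -2.1]
width: 58.4
grasp_force: 30.0
```

servo_tool(
  rows=[
    [0,0,0,0,0,0.005,50],
    [0,0,0,0,0,0.01,50],
    [0,0,0,0,0,0.015,50],
    [0,0,0,0,0,0.015,50],
  ],
)

```text
t: 10.78
ee_pos: [524.8, 101.1, 67.7]
orientation: [-0.997, -2.979, 0.0]
ft_force: [-0.0, 0.2, -2.0]
width: 58.4
grasp_force: 30.0
```

servo_tool(
  rows=[
    [0,0,0,-0.002,0,0.005,50],
    [0,0,0,-0.002,0,0.01,50],
    [0,0,0,-0.002,0,0.01,50],
  ],
)

```text
t: 11.15
ee_pos: [524.9, 101.0, 65.7]
orientation: [-0.997, -2.979, -0.0]
ft_force: [-1.4, 1.7, -1.1]
width: 58.3
grasp_force: 30.0
```

servo_tool(
  rows=[
    [0,0,0,0,0,0.005,50],
    [0,0,0,0,0,0.01,50],
    [0,0,0,0,0,0.01,50],
  ],
)

```text
t: 11.52
ee_pos: [525.3, 100.8, 64.1]
orientation: [0.997, 2.979, -0.0]
ft_force: [-2.1, -0.7, 2.8]
width: 58.6
grasp_force: 30.0
```

Contact, at about 5 N, so I'll release.

servo_tool(
  rows=[
    [0,0,0,0,0,0,60],
    [0,0,0,0,0,0,64],
    [0,0,0,0,0,0,70],
    [0,0,0,0,0,0,78],
    [0,0,0,0,0,0,87.8],
    [0,0,0,0,0,0,87.8],
    [0,0,0,0,0,0,87.8],
  ],
)

```text
t: 12.4
ee_pos: [525.2, 100.9, 63.8]
orientation: [0.997, 2.979, -0.0]
ft_force: [-0.5, -0.3, -0.1]
width: 87.7
grasp_force: 0.0
```

servo_tool(
  rows=[
    [0,0,0,0,0,-0.03,87.8],
    [0,0,0,0,0,-0.1,87.8],
    [0,0,0,0,0,-0.25,87.8],
    [0,0,0,0,0,-0.4,87.8],
    [0,0,0,-0.2,0,-0.5,87.8],
    [0,0,0,-0.2,0,-0.5,87.8],
  ],
)

```text
t: 13.15
ee_pos: [560.4, 76.1, 166.9]
orientation: [0.997, 2.973, 0.004]
ft_force: [0.3, -0.0, -1.2]
width: 87.9
grasp_force: 0.0
```

Run:
```python
from h import *
im,d,inf=grab("wrist"); save("w5.png",im); np.savez("w5.npz",im=im,d=d,**inf)
P=pts(d,inf);Z=P[...,2]
m=(np.hypot(P[...,0]-524.4,P[...,1]-101.3)<31)&(Z>88)&(Z<130)
q=P[m];print(len(q),np.percentile(q[:,2],[5,25,50,75,95]),q.min(0),q.max(0))
k=m&(im.min(2)>140)&(abs(Z-np.median(q[:,2]))<6);q=P[k];print(q.mean(0),(q.min(0)+q.max(0))/2); print("tilt",np.linalg.lstsq(np.c_[q[:,:2],np.ones(len(q))],q[:,2],rcond=None)[0])
# tube with top view
im,d,inf=grab("top");P=pts(d,inf);Z=P[...,2]
for lo,hi,r in((85,112,25),(40,75,45)):
  m=(np.hypot(P[...,0]-430,P[...,1]+129.5)<r)&(Z>lo)&(Z<hi); q=np.argwhere(m)[:,::-1].astype(np.float32);c,rr=cv2.minEnclosingCircle(q);zz=np.median(Z[m]);print(len(q),c,rr,zz,ray(*c,zz,inf),P[m].mean(0))
plan((430,-50,200),None)
```

```text
4334 [103.19994802 104.42751518 105.55826648 107.12444943 111.75476963] [494.36727858  71.67453616  94.72050096] [553.91158625 131.26081944 115.29523952]
[523.20778157 102.17390391 105.80110022] [524.13943242 101.4676778  105.83649325]
tilt [-4.49633056e-02  1.00905904e-02  1.28295257e+02]
75 (278.7930908203125, 238.3103485107422) 4.842564105987549 99.22549471906844 [ 428.96950866 -129.67967798   99.22549472] [ 428.93326606 -129.47858349   98.93381929]
231 (278.0, 239.5) 10.012592315673828 58.35256534979353 [ 429.82144831 -129.64633959   58.35256535] [ 428.45129759 -129.06387139   58.33243572]
t 13.25 from [556.8  76.7 164.2] yawy 53.0 turn [0. 0. 0.] shift [ 0.1242 -0.8877 -0.1792]
```

View pics/w5.png

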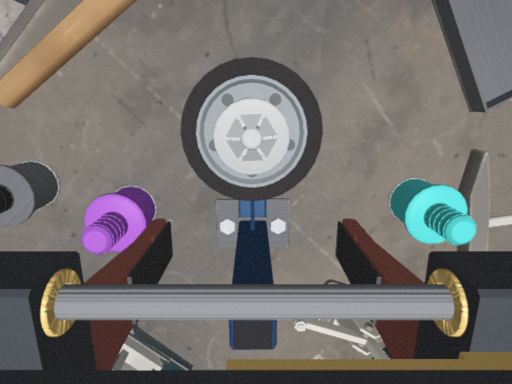

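The nut sits on the nose, centred, with its top at about 105 mm and a slight slant. Next is the tube at (429,−130), starting with a hover beside it to refine the position.

Run:
```python
from h import *
plan((460,-153,130),53)
```

```text
t 13.25 from [556.8  76.7 164.2] yawy 53.0 turn [ 0.    -0.    -0.001] shift [-0.3058 -1.2084  0.1707]
```

servo_tool(
  rows=[
    [0,0,0,0,-0.2,0,87.8],
    [0,0,0,-0.1,-0.45,0,87.8],
    [0,0,0,-0.2,-0.7,0,87.8],
    [0,0,0,-0.3,-0.95,0,87.8],
  ],
)

```text
t: 13.75
ee_pos: [488.8, -111.4, 163.1]
orientation: [-0.995, -2.978, 0.0]
ft_force: [0.7, -0.2, -0.9]
width: 88.0
grasp_force: 0.0
```

servo_tool(
  rows=[
    [0,0,0,0,-0.15,0.05,87.8],
    [0,0,0,0,-0.26,0.12,87.8],
    [0,0,0,0,-0.26,0.17,87.8],
    [0,0,0,0,-0.26,0.17,87.8],
    [0,0,0,0,-0.26,0.17,87.8],
  ],
)

```text
t: 14.38
ee_pos: [460.0, -151.8, 129.9]
orientation: [0.995, 2.98, 0.0]
ft_force: [0.3, 0.8, 0.3]
width: 87.9
grasp_force: 0.0
```

Run:
```python
from h import *
im,d,inf=grab("wrist"); save("w6.png",im); np.savez("w6.npz",im=im,d=d,**inf)
P=pts(d,inf);Z=P[...,2]
for lo,hi,r in((93,106,22),(52,63,36)):
  m=((np.hypot(P[...,0]-429,P[...,1]+130)<r)&(Z>lo)&(Z<hi)).astype(np.uint8)
  c=max(cv2.findContours(m,0,1)[0],key=cv2.contourArea)[:,0]; zz=np.median(Z[m>0]); q=np.array([ray(*p,zz,inf)[:2] for p in c],np.float32); print(zz,cv2.minEnclosingCircle(q),P[m>0].mean(0),cv2.boundingRect(c))
plan((429,-130,100),53)
```

```text
99.43400065194032 ((426.0313415527344, -129.38873291015625), 14.04735279083252) [ 425.94439823 -129.43265944   98.82881246] (230, 128, 40, 40)
58.28905889633732 ((426.20867919921875, -129.68121337890625), 30.52589225769043) [ 424.11721621 -127.7974263    58.17468341] (213, 103, 75, 75)
t 14.43 from [ 460.1 -151.9  130.1] yawy 53.1 turn [0.    0.    0.001] shift [ 0.19   -0.006   0.1502]
```

servo_tool(
  rows=[
    [0,0,0,0.1,-0.006,0,87.8],
    [0,0,0,0.204,-0.013,0,87.8],
    [0,0,0,0.204,-0.013,0.08,87.8],
    [0,0,0,0.204,-0.013,0.2,87.8],
    [0,0,0,0.204,-0.013,0.32,87.8],
    [0,0,0,0.204,-0.013,0.42,87.8],
    [0,0,0,0.204,-0.013,0.48,87.8],
    [0,0,0,0.204,-0.013,0.505,87.8],
    [0,0,0,0.204,-0.013,0.505,87.8],
    [0,0,0,0.204,-0.013,0.505,87.8],
  ],
)

```text
t: 15.68
ee_pos: [425.8, -130.2, 29.3]
orientation: [0.997, 2.978, -0.0]
ft_force: [-0.4, -0.3, -0.4]
width: 88.0
grasp_force: 0.0
```

servo_tool(
  rows=[
    [0,0,0,0,0,0,60],
    [0,0,0,0,0,0,40],
    [0,0,0,0,0,0,30],
    [0,0,0,0,0,0,20],
    [0,0,0,0,0,0,20],
    [0,0,0,0,0,0,20],
    [0,0,0,0,0,0,20],
    [0,0,0,0,0,0,20],
    [0,0,0,0,0,0,20],
    [0,0,0,0,0,0,20],
  ],
)

```text
t: 16.92
ee_pos: [425.3, -130.1, 28.7]
orientation: [-0.997, -2.979, -0.0]
ft_force: [1.0, 0.7, -1.9]
width: 27.3
grasp_force: 30.0
```

servo_tool(
  rows=[
    [0,0,0,0,0,-0.05,20],
    [0,0,0,0,0,-0.2,20],
    [0,0,0,0,0,-0.4,20],
    [0,0,0,0,0,-0.6,20],
    [0,0,0,0,0,-0.73,20],
    [0,0,0,0,0,-0.73,20],
  ],
)

```text
t: 17.68
ee_pos: [426.3, -130.5, 176.7]
orientation: [0.996, 2.975, -0.0]
ft_force: [0.5, -0.9, -4.9]
width: 27.7
grasp_force: 30.0
```

Run:
```python
from h import *
plan((524.4,101.3,175),53)
```

```text
t 17.68 from [ 426.3 -130.5  176.7] yawy 53.0 turn [ 0.001  0.003 -0.   ] shift [0.3057 1.2208 0.0086]
```

servo_tool(
  rows=[
    [0,0,0,0.04,0.15,0,20],
    [0,0,0,0.1,0.35,0,20],
    [0,0,0,0.16,0.55,0,20],
    [0,0,0,0.22,0.75,0,20],
    [0,0,0,0.28,0.95,0,20],
  ],
)

```text
t: 18.3
ee_pos: [493.9, 56.5, 173.0]
orientation: [-0.996, -2.977, 0.002]
ft_force: [0.3, -0.8, -4.2]
width: 27.6
grasp_force: 30.0
```

servo_tool(
  rows=[
    [0,0,0,0.02,0.12,0,20],
    [0,0,0,0.026,0.22,0,20],
    [0,0,0,0.026,0.27,0,20],
    [0,0,0,0.026,0.27,0,20],
    [0,0,0,0.026,0.27,0,20],
  ],
)

```text
t: 18.92
ee_pos: [522.7, 100.9, 174.5]
orientation: [-0.998, -2.978, 0.001]
ft_force: [-0.7, -0.5, -3.8]
width: 27.7
grasp_force: 30.0
```

Run:
```python
from h import *
o=ctrl.get_obs();c=o["ee_pos"]
im,d,inf=grab("wrist"); save("w7.png",im); P=pts(d,inf);Z=P[...,2]
b=c[2]-28.7; print("bottom",b)
m=((np.hypot(P[...,0]-c[0],P[...,1]-c[1])<40)&(Z>b+53)&(Z<b+63)); print("guard",m.sum(),P[m].min(0),P[m].max(0),np.percentile(Z[m],[10,50,90]), np.linalg.lstsq(np.c_[P[m][:,:2],np.ones(m.sum())],Z[m],rcond=None)[0][:2])
m=((np.hypot(P[...,0]-c[0],P[...,1]-c[1])<25)&(Z>b+90)&(Z<b+106)); 
if m.sum(): print("top",m.sum(),P[m].mean(0),P[m].min(0),P[m].max(0))
plan((524.4,101.3,142),53)
```

```text
bottom 145.80381589499174
guard 3425 [492.71827557  74.34181128 198.82392168] [544.21840447 131.36465023 208.79030595] [202.2080498  204.09473585 205.38076643] [ 0.04615854 -0.03232973]
top 3343 [518.08075225 104.48957407 244.27667643] [499.71442416  85.27897867 235.80575083] [537.50253619 125.65171471 251.79057331]
t 18.98 from [522.7 100.8 174.7] yawy 53.0 turn [-0.    -0.    -0.001] shift [-0.0053  0.0069  0.1633]
```

View pics/w7.png

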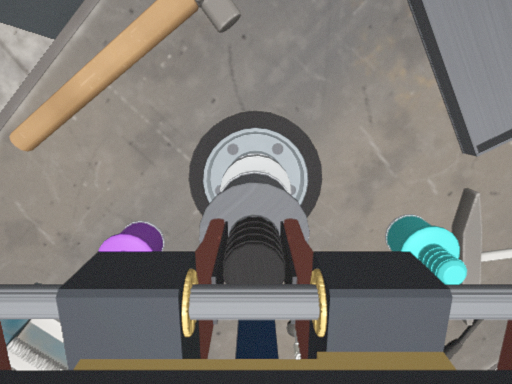

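The tube is held over the axle with the guard visible at about (255,215). It may be tilted slightly, so I'll measure that more carefully.

Run:
```python
from h import *
o=ctrl.get_obs();c=o["ee_pos"]; ax=Ro.from_rotvec(o["orientation"]).as_matrix()[:,0]
N=[]
for _ in range(4):
  im,d,inf=grab("wrist"); N.append(d)
P=pts(np.median(N,0),inf);Z=P[...,2];b=c[2]-28.7
def fit(m):
  q=P[m]; 
  for _ in range(4):
    k=np.linalg.lstsq(np.c_[q[:,:2]-c[:2],np.ones(len(q))],q[:,2],rcond=None)[0]; e=q[:,2]-np.c_[q[:,:2]-c[:2],np.ones(len(q))]@k; q=q[abs(e)<max(.7,2*np.median(abs(e)))]
  print(len(q),k.round(3),"tilt along toolx",(k[:2]@ax[:2]).round(3),"std",e.std().round(2))
m=((np.hypot(P[...,0]-c[0],P[...,1]-c[1])<36)&(Z>b+53)&(Z<b+63)&(im.min(2)>60)).astype(np.uint8)
fit(cv2.erode(m,np.ones((7,7)))>0)
cc=max(cv2.findContours(m,0,1)[0],key=cv2.contourArea)[:,0]; cc=cc[cc[:,1]<212]
q=np.array([ray(*p,b+58,inf)[:2] for p in cc]);A=np.c_[2*q,np.ones(len(q))];s=np.linalg.lstsq(A,(q**2).sum(1),rcond=None)[0];print("guard centre",s[:2],np.sqrt(s[2]+s[:2]@s[:2]),"along x",(s[:2]-c[:2])@ax[:2])
```

```text
1602 [ 6.00000e-02 -4.20000e-02  2.06042e+02] tilt along toolx -0.073 std 0.34
guard centre [522.30024875 101.91144008] 29.6118039144613 along x 1.0016110526238164
```

servo_tool(
  rows=[
    [0,0.02,0,0,0.004,0,20],
    [0,0.049,0,0,0.007,0.02,20],
    [0,0.049,0,0,0.007,0.06,20],
    [0,0.049,0,0,0.007,0.09,20],
    [0,0.049,0,0,0.007,0.12,20],
    [0,0.049,0,0,0.007,0.12,20],
  ],
)

```text
t: 19.92
ee_pos: [523.5, 102.8, 150.1]
orientation: [-0.974, -2.912, -0.035]
ft_force: [0.8, -0.2, -4.3]
width: 27.5
grasp_force: 30.0
```

Run:
```python
from h import *
o=ctrl.get_obs();c=o["ee_pos"]; R0=Ro.from_rotvec(o["orientation"]).as_matrix();ax=np.array([-.8,.6]);print(c,R0[:,2])
N=[]
for _ in range(2):
  im,d,inf=grab("wrist"); N.append(d)
P=pts(np.median(N,0),inf);Z=P[...,2];b=c[2]-28.7
m=((np.hypot(P[...,0]-c[0],P[...,1]-c[1])<36)&(Z>b+53)&(Z<b+63)&(im.min(2)>60)).astype(np.uint8)
q=P[cv2.erode(m,np.ones((7,7)))>0]
for _ in range(4):
    A=np.c_[q[:,:2]-c[:2],np.ones(len(q))];k=np.linalg.lstsq(A,q[:,2],rcond=None)[0]; e=q[:,2]-A@k; q=q[abs(e)<max(.7,2*np.median(abs(e)))]
print(k,k[:2]@ax)
cc=max(cv2.findContours(m,0,1)[0],key=cv2.contourArea)[:,0]; cc=cc[cc[:,1]<212]
q=np.array([ray(*p,b+58,inf)[:2] for p in cc]);A=np.c_[2*q,np.ones(len(q))];s=np.linalg.lstsq(A,(q**2).sum(1),rcond=None)[0];print("guard centre",s[:2],np.sqrt(s[2]+s[:2]@s[:2]))
plan((524.4,101.3,112));plan((523.5,102,112))
```

```text
[523.47461644 102.78118267 150.12255301] [-0.05993147  0.04392931 -0.9972354 ]
[ 6.31308765e-03 -6.01254593e-04  1.81655019e+02] -0.005411222878324775
guard centre [525.38536688 101.89380139] 30.08217316602185
t 20.02 from [524.  102.9 150.8] yawy 53.0 turn [0. 0. 0.] shift [-0.0204 -0.0051  0.193 ]
t 20.02 from [524.  102.9 150.8] yawy 53.0 turn [0. 0. 0.] shift [-0.0148 -0.005   0.1934]
```

servo_tool(
  rows=[
    [0,0,0,0.0,-0.005,0.02,20],
    [0,0,0,-0.001,-0.005,0.04,20],
    [0,0,0,-0.003,-0.005,0.065,20],
    [0,0,0,-0.004,-0.005,0.08,20],
    [0,0,0,-0.004,-0.005,0.08,20],
  ],
)

```text
t: 20.65
ee_pos: [523.0, 102.1, 134.4]
orientation: [-0.975, -2.912, -0.035]
ft_force: [-1.2, 1.2, -4.5]
width: 27.5
grasp_force: 30.0
```

servo_tool(
  rows=[
    [0,0,0,-0.001,0,0.01,20],
    [0,0,0,-0.0015,0,0.02,20],
    [0,0,0,-0.002,0,0.025,20],
    [0,0,0,-0.002,0,0.03,20],
  ],
)

```text
t: 21.15
ee_pos: [524.5, 102.0, 131.1]
orientation: [-0.975, -2.915, -0.037]
ft_force: [-4.1, -2.5, 18.6]
width: 27.6
grasp_force: 30.0
```

servo_tool(
  rows=[
    [0,0,0,-0.0005,0,0.005,20],
    [0,0,0,-0.0007,0,0.01,20],
    [0,0,0,-0.001,0,0.015,20],
    [0,0,0,-0.0015,0,0.02,20],
    [0,0,0,-0.0015,0,0.02,20],
  ],
)

```text
t: 21.78
ee_pos: [524.1, 102.3, 126.3]
orientation: [-0.975, -2.915, -0.038]
ft_force: [-0.9, -0.6, 4.2]
width: 27.8
grasp_force: 30.0
```

Over the nose and pushing at about 8 N. Continuing down.

servo_tool(
  rows=[
    [0,0,0,-0.0007,0,0.01,20],
    [0,0,0,-0.0015,0,0.02,20],
    [0,0,0,-0.002,0,0.03,20],
    [0,0,0,-0.003,0,0.04,20],
    [0,0,0,-0.003,0,0.045,20],
  ],
)

```text
t: 22.4
ee_pos: [524.1, 102.4, 117.4]
orientation: [-0.975, -2.915, -0.038]
ft_force: [-2.8, -0.9, 10.0]
width: 27.6
grasp_force: 30.0
```

servo_tool(
  rows=[
    [0,0,0,-0.0005,0,0.005,20],
    [0,0,0,-0.0007,0,0.01,20],
    [0,0,0,-0.001,0,0.015,20],
    [0,0,0,-0.0015,0,0.02,20],
    [0,0,0,-0.0015,0,0.02,20],
  ],
)

```text
t: 23.02
ee_pos: [524.1, 102.4, 113.5]
orientation: [-0.975, -2.915, -0.038]
ft_force: [-2.6, -0.6, 8.9]
width: 27.2
grasp_force: 30.0
```

servo_tool(
  rows=[
    [0,0,0,-0.0005,0,0.005,20],
    [0,0,0,-0.0007,0,0.01,20],
    [0,0,0,-0.001,0,0.015,20],
    [0,0,0,-0.001,0,0.015,20],
  ],
)

```text
t: 23.52
ee_pos: [524.5, 102.8, 112.7]
orientation: [-0.975, -2.915, -0.039]
ft_force: [-9.4, -0.4, 31.1]
width: 27.4
grasp_force: 30.1
```

servo_tool(
  rows=[
    [0,0,0,0,0,0.005,20],
    [0,0,0,-0.0007,0,0.01,20],
    [0,0,0,-0.0007,0,0.01,20],
  ],
)

```text
t: 23.9
ee_pos: [525.4, 102.7, 112.1]
orientation: [-0.975, -2.917, -0.04]
ft_force: [-10.9, -2.1, 41.9]
width: 27.8
grasp_force: 30.1
```

Hard stop at about 46 N, near the expected height. I'll lift off and check the nut.

servo_tool(
  rows=[
    [0,0,0,0.001,0,-0.02,20],
    [0,0,0,0.004,0,-0.06,20],
    [0,0,0,0.011,0,-0.15,20],
    [0,0,0,0.02,0,-0.28,20],
    [0,0,0,0.028,0,-0.38,20],
    [0,0,0,-0.27,0,-0.38,20],
    [0,0,0,-0.27,0,-0.38,20],
    [0,0,0,-0.27,0,-0.38,20],
  ],
)

```text
t: 24.9
ee_pos: [570.0, 66.3, 178.3]
orientation: [-0.975, -2.911, -0.035]
ft_force: [-0.5, 0.1, -4.1]
width: 27.5
grasp_force: 30.0
```

Run:
```python
from h import *
im,d,inf=grab("wrist"); save("w8.png",im)
P=pts(d,inf);Z=P[...,2]
m=(np.hypot(P[...,0]-524.4,P[...,1]-101.3)<30)&(np.hypot(P[...,0]-524.4,P[...,1]-101.3)>19)&(Z>70)&(Z<110)&(im.min(2)>120)
q=P[m];print(len(q),np.percentile(q[:,2],[5,25,50,75,95]),q.min(0),q.max(0))
A=np.c_[q[:,:2],np.ones(len(q))];print("tilt",np.linalg.lstsq(A,q[:,2],rcond=None)[0])
plan((426,-129.5,160),53)
```

```text
2102 [83.10295682 83.93041038 84.5983428  85.25300277 86.07146491] [494.82570736  71.887592    82.00102556] [554.01402912 131.04469459  87.49547887]
tilt [-3.21771760e-02  4.62863221e-03  1.00979726e+02]
t 24.95 from [569.6  66.6 178.3] yawy 53.0 turn [-0.001 -0.05  -0.   ] shift [-0.0237 -1.2152  0.0912]
```

View pics/w8.png

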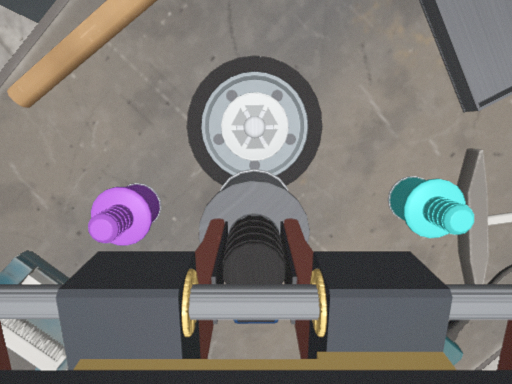

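The nut is down, with its top at about 84 mm measured, and nearly square. I'll check the measurement bias against the hub and tyre planes.

Run:
```python
from h import *
D=[]
for _ in range(4):
  im,d,inf=grab("wrist");D.append(d)
P=pts(np.median(D,0),inf);Z=P[...,2];r=np.hypot(P[...,0]-524.4,P[...,1]-101.3);v,u=np.mgrid[:384,:512]
for n,a,b,lo,hi in(("nut",19,28.5,75,95),("hub",34,44,55,80),("tyre",54,61,55,72),("tip",0,4,100,120)):
  m=(r>a)&(r<b)&(Z>lo)&(Z<hi)&(v<200 if n!="nut" else v<165); q=P[m];A=np.c_[q[:,:2]-[524.4,101.3],np.ones(len(q))];k=np.linalg.lstsq(A,q[:,2],rcond=None)[0];e=abs(q[:,2]-A@k);w=e<1.5;k=np.linalg.lstsq(A[w],q[w,2],rcond=None)[0];print(n,len(q),k.round(4),np.median(q[:,2]).round(2))
```

```text
nut 1832 [-3.24000e-02  4.30000e-03  8.46824e+01] 84.7
hub 2631 [-3.00000e-04  0.00000e+00  5.84927e+01] 58.47
tyre 2460 [3.00000e-04 4.00000e-04 6.61293e+01] 66.14
tip 80 [3.660000e-02 2.580000e-02 1.138607e+02] 113.93
```

The hub and tyre read true, so the nut really is about 2 mm short of home and 1.9° aslant, high on the −x side. That's marginal, so I'll press again, harder and slightly biased toward the high side.

```bash
cat > tube.py <<'E'
from h import *
def tube():
    o=ctrl.get_obs();c=o["ee_pos"];X=Ro.from_rotvec(o["orientation"]).as_matrix()
    D=[];
    for _ in range(3):
        im,d,inf=grab("wrist"); D.append(d)
    P=pts(np.median(D,0),inf);Z=P[...,2];b=c[2]-28.7
    m=((np.hypot(P[...,0]-c[0],P[...,1]-c[1])<38)&(Z>b+52)&(Z<b+64)&(im.min(2)>60)).astype(np.uint8)
    q=P[cv2.erode(m,np.ones((7,7)))>0]
    for _ in range(4):
        A=np.c_[q[:,:2]-c[:2],np.ones(len(q))];k=np.linalg.lstsq(A,q[:,2],rcond=None)[0]; e=q[:,2]-A@k; q=q[abs(e)<max(.7,2*np.median(abs(e)))]
    cc=max(cv2.findContours(m,0,1)[0],key=cv2.contourArea)[:,0]; cc=cc[cc[:,1]<212]
    q=np.array([ray(*p,k[2],inf)[:2] for p in cc]);A=np.c_[2*q,np.ones(len(q))];s=np.linalg.lstsq(A,(q**2).sum(1),rcond=None)[0]
    xy=X[:2,0],X[:2,1]
    bot=s[:2]+k[:2]*58
    print("TCP",c.round(1),"grad x,y tool",[(k[:2]@a).round(3) for a in xy],"guard",s[:2].round(1),"r",np.sqrt(s[2]+s[:2]@s[:2]).round(1),"bottom",bot.round(1),"z",(k[2]-58).round(1))
    return c,bot
E
python3 - <<'E'
from tube import *
c,b=tube(); t=np.array([521.5,101.6]); plan((*(c[:2]+t-b),145))
E
```

```text
TCP [569.9  66.9 178.6] grad x,y tool [np.float64(0.015), np.float64(0.004)] guard [570.6  66.8] r 29.8 bottom [570.   67.5] z 152.1
t 25.3 from [570.3  66.8 178.6] yawy 53.0 turn [0. 0. 0.] shift [ 0.2853 -0.0102  0.1896]
```

servo_tool(
  rows=[
    [0,0,0,0.1,-0.005,0,20],
    [0,0,0,0.2,-0.01,0,20],
    [0,0,0,0.297,-0.01,0,20],
    [0,0,0,0.294,-0.01,0.05,20],
    [0,0,0,0.289,-0.01,0.12,20],
    [0,0,0,0.285,-0.01,0.19,20],
    [0,0,0,0.281,-0.01,0.24,20],
    [0,0,0,0.278,-0.01,0.28,20],
    [0,0,0,0.276,-0.01,0.31,20],
    [0,0,0,0.276,-0.01,0.31,20],
  ],
)

```text
t: 26.55
ee_pos: [521.6, 100.7, 120.3]
orientation: [-0.975, -2.912, -0.035]
ft_force: [-0.0, -0.5, -3.4]
width: 27.2
grasp_force: 30.0
```

servo_tool(
  rows=[
    [0,0,0,-0.0005,0,0.005,20],
    [0,0,0,-0.001,0,0.015,20],
    [0,0,0,-0.0015,0,0.025,20],
    [0,0,0,-0.002,0,0.03,20],
    [0,0,0,-0.002,0,0.03,20],
  ],
)

```text
t: 27.18
ee_pos: [521.8, 100.8, 114.8]
orientation: [-0.975, -2.913, -0.036]
ft_force: [0.6, 0.3, -3.6]
width: 27.5
grasp_force: 30.0
```

servo_tool(
  rows=[
    [0,0,0,-0.0005,0,0.01,20],
    [0,0,0,-0.001,0,0.02,20],
    [0,0,0,-0.0015,0,0.03,20],
    [0,0,0,-0.0015,0,0.03,20],
  ],
)

```text
t: 27.68
ee_pos: [522.7, 101.3, 112.4]
orientation: [-0.975, -2.915, -0.038]
ft_force: [-8.4, -0.8, 30.6]
width: 27.4
grasp_force: 30.1
```

servo_tool(
  rows=[
    [0,0,0,0,0,0.01,20],
    [0,0,0,0,0,0.02,20],
    [0,0,0,0,0,0.02,20],
  ],
)

```text
t: 28.05
ee_pos: [523.5, 101.1, 109.2]
orientation: [-0.975, -2.917, -0.039]
ft_force: [-7.5, -3.4, 35.3]
width: 27.6
grasp_force: 30.1
```

servo_tool(
  rows=[
    [0,0,0,0,0,0.008,20],
    [0,0,0,0,0,0.015,20],
    [0,0,0,0,0,0.015,20],
  ],
)

```text
t: 28.42
ee_pos: [523.4, 101.2, 107.2]
orientation: [-0.975, -2.917, -0.039]
ft_force: [-11.8, -4.0, 46.3]
width: 27.4
grasp_force: 37.4
```

servo_tool(
  rows=[
    [0,0,0,0.001,0,-0.02,20],
    [0,0,0,0.004,0,-0.06,20],
    [0,0,0,0.011,0,-0.15,20],
    [0,0,0,0.02,0,-0.28,20],
    [0,0,0,0.028,0,-0.38,20],
    [0,0,0,-0.27,0,-0.38,20],
    [0,0,0,-0.27,0,-0.38,20],
    [0,0,0,-0.27,0,-0.38,20],
  ],
)

```text
t: 29.42
ee_pos: [567.9, 65.3, 173.3]
orientation: [-0.975, -2.911, -0.035]
ft_force: [0.3, 1.0, -4.7]
width: 28.0
grasp_force: 30.1
```

```bash
cat > nut.py <<'E'
from h import *
def nut():
  D=[]
  for _ in range(4):
    im,d,inf=grab("wrist");D.append(d)
  P=pts(np.median(D,0),inf);Z=P[...,2];r=np.hypot(P[...,0]-524.4,P[...,1]-101.3);v,u=np.mgrid[:384,:512]
  for n,a,b,lo,hi in(("nut",19,28.5,75,95),("tyre",54,61,55,72)):
    m=(r>a)&(r<b)&(Z>lo)&(Z<hi)&(v<200 if n!="nut" else v<165); q=P[m];A=np.c_[q[:,:2]-[524.4,101.3],np.ones(len(q))];k=np.linalg.lstsq(A,q[:,2],rcond=None)[0];e=abs(q[:,2]-A@k);w=e<1.5;k=np.linalg.lstsq(A[w],q[w,2],rcond=None)[0];print(n,len(q),k.round(4))
E
python3 - <<'E'
from tube import *; from nut import nut
nut(); c,b=tube(); plan((426,-129.5,160))
E
```

```text
nut 1889 [-1.1700e-02  5.5000e-03  8.3962e+01]
tyre 2489 [2.00000e-04 5.00000e-04 6.61024e+01]
TCP [567.8  65.9 173.5] grad x,y tool [np.float64(0.061), np.float64(-0.013)] guard [561.5  71.2] r 22.5 bottom [558.2  72.7] z 149.1
t 29.77 from [568.3  65.8 173.7] yawy 53.0 turn [0. 0. 0.] shift [-0.0236 -1.208   0.0668]
```

At 45–50 N against at most 15 N of drag and spring, the nut has clearly hit the hard stop. The tilt is down to 0.013 rad, and both presses fit a 1.1 mm depth bias. I'll take the tube back now and re-measure how it sits in the grip.

servo_tool(
  rows=[
    [0,0,0,0,-0.15,0,20],
    [0,0,0,0,-0.35,0,20],
    [0,0,0,-0.01,-0.6,0,20],
    [0,0,0,-0.02,-0.8,0,20],
    [0,0,0,-0.024,-0.95,0,20],
  ],
)

```text
t: 30.4
ee_pos: [457.1, -90.2, 173.5]
orientation: [-0.975, -2.913, -0.036]
ft_force: [1.1, -0.1, -3.7]
width: 27.3
grasp_force: 30.0
```

servo_tool(
  rows=[
    [0,0,0,0,-0.15,0,20],
    [0,0,0,0,-0.26,0,20],
    [0,0,0,0,-0.26,0,20],
    [0,0,0,0,-0.26,0,20],
  ],
)

```text
t: 30.9
ee_pos: [427.3, -130.4, 173.5]
orientation: [-0.975, -2.914, -0.036]
ft_force: [0.3, 0.4, -4.1]
width: 27.5
grasp_force: 30.0
```

```bash
sed -i 's/28\.7/24.5/' tube.py
python3 - <<'E'
from tube import *
tube(); plan((426,-129.5,100),53)
E
```

```text
TCP [ 427.3 -130.4  173.5] grad x,y tool [np.float64(0.022), np.float64(0.0)] guard [ 423.3 -126.8] r 27.0 bottom [ 422.3 -126. ] z 150.7
t 31.05 from [ 427.3 -130.2  173.3] yawy 53.1 turn [ 0.    -0.049  0.001] shift [-0.0194 -0.0012  0.3659]
```

servo_tool(
  rows=[
    [0,-0.015,0,-0.007,0,0.1,20],
    [0,-0.015,0,-0.018,0,0.25,20],
    [0,-0.015,0,-0.03,0,0.4,20],
    [0,-0.015,0,-0.041,0,0.55,20],
    [0,-0.015,0,-0.048,0,0.65,20],
    [0,-0.015,0,-0.051,0,0.69,20],
    [0,-0.015,0,-0.052,0,0.71,20],
    [0,-0.015,0,-0.052,0,0.71,20],
  ],
)

```text
t: 32.05
ee_pos: [427.3, -130.7, 31.2]
orientation: [-0.981, -2.934, -0.025]
ft_force: [0.1, -0.4, -4.2]
width: 27.2
grasp_force: 30.0
```

servo_tool(
  rows=[
    [0,0,0,0,0,0.005,20],
    [0,0,0,-0.001,0,0.01,20],
    [0,0,0,-0.001,0,0.015,20],
    [0,0,0,-0.001,0,0.015,20],
  ],
)

```text
t: 32.55
ee_pos: [426.8, -130.8, 27.9]
orientation: [-0.982, -2.933, -0.025]
ft_force: [0.3, -0.3, -4.0]
width: 27.6
grasp_force: 30.0
```

servo_tool(
  rows=[
    [0,0,0,0,0,0.005,20],
    [0,0,0,-0.001,0,0.01,20],
    [0,0,0,-0.001,0,0.013,20],
    [0,0,0,-0.001,0,0.013,20],
  ],
)

```text
t: 33.05
ee_pos: [426.8, -130.8, 25.2]
orientation: [-0.981, -2.933, -0.025]
ft_force: [0.3, -0.2, -3.4]
width: 27.6
grasp_force: 30.0
```

servo_tool(
  rows=[
    [0,0,0,0,0,0.004,20],
    [0,0,0,0,0,0.008,20],
    [0,0,0,0,0,0.008,20],
  ],
)

```text
t: 33.42
ee_pos: [426.9, -130.8, 24.7]
orientation: [-0.981, -2.934, -0.025]
ft_force: [-3.4, 1.3, 12.7]
width: 27.8
grasp_force: 30.5
```

Standing on the bench. I'll ease off, release and retreat.

servo_tool(
  rows=[
    [0,0,0,0,0,-0.004,20],
    [0,0,0,0,0,-0.004,28],
    [0,0,0,0,0,-0.004,32],
    [0,0,0,0,0,-0.004,45],
    [0,0,0,0,0,-0.004,65],
    [0,0,0,0,0,-0.004,87.8],
    [0,0,0,0,0,-0.004,87.8],
    [0,0,0,0,0,-0.004,87.8],
    [0,0,0,0,0,-0.004,87.8],
  ],
)

```text
t: 34.55
ee_pos: [426.8, -130.8, 24.4]
orientation: [-0.982, -2.933, -0.025]
ft_force: [-0.6, -0.2, 1.0]
width: 86.3
grasp_force: 0.0
```

servo_tool(
  rows=[
    [0,0,0,0.003,0,-0.05,87.8],
    [0,0,0,0.009,0,-0.15,87.8],
    [0,0,0,0.018,0,-0.3,87.8],
    [0,0,0,0.027,0,-0.45,87.8],
    [0,0,0,0.035,0,-0.6,87.8],
    [0,0,0,-0.2,0,-0.65,87.8],
    [0,0,0,-0.2,0,-0.65,87.8],
    [0,0,0,-0.2,0,-0.65,87.8],
  ],
)

```text
t: 35.55
ee_pos: [463.1, -158.4, 152.1]
orientation: [-0.981, -2.932, -0.025]
ft_force: [-1.0, 0.7, -1.4]
width: 87.5
grasp_force: 0.0
```

Run:
```python
from h import *
im,d,inf=grab("wrist"); P=pts(d,inf);Z=P[...,2]
for lo,hi,r in((93,106,22),(52,63,36)):
  m=((np.hypot(P[...,0]-426,P[...,1]+130)<r)&(Z>lo)&(Z<hi)).astype(np.uint8)
  c=max(cv2.findContours(m,0,1)[0],key=cv2.contourArea)[:,0]; zz=np.median(Z[m>0]); q=np.array([ray(*p,zz,inf)[:2] for p in c],np.float32); print(zz,cv2.minEnclosingCircle(q))
# nut from top & scene depth
for n in("top","scene"):
  D=[];
  for _ in range(8):
    im,d,inf=grab(n);D.append(d)
  P=pts(np.mean(D,0),inf);Z=P[...,2];r=np.hypot(P[...,0]-524.4,P[...,1]-101.3)
  m=(r<28)&(r>19)&(Z>76)&(Z<95);m2=(r<61)&(r>54)&(Z>60)&(Z<72);print(n,m.sum(),np.median(Z[m]),np.median(Z[m2]))
print(ctrl.get_obs()["ft_force"],ctrl.get_obs()["t"])
```

```text
99.49801667882733 ((423.7615966796875, -128.33975219726562), 14.045130729675293)
58.33250058943695 ((423.7562561035156, -128.3109588623047), 30.579700469970703)
top 137 84.14235107591638 65.96663290933233
scene 37 82.08116795820224 63.607805082772735
[-0.65292804  0.03792415  0.49153487] 36.4
```

Run:
```python
from h import *
def L(f):
  z=np.load(f);return z["im"],pts(z["d"],z)
im,P=L("w4.npz");Z=P[...,2];v=np.mgrid[:384,:512][0];r=np.hypot(P[...,0]-524.4,P[...,1]-101.3)
print("washer",np.median(Z[(r>13)&(r<27)&(Z<100)&(v<180)]),"tyre",np.median(Z[(r>54)&(r<61)&(v<180)&(Z<75)]))
for f in("w1.npz","w2.npz"):
  im,P=L(f);Z=P[...,2];r=np.hypot(P[...,0]-587.4,P[...,1]-362.5)
  print(f,[np.median(Z[(r>a)&(r<b)&(Z<30)]).round(2) for a,b in((17,20),(20,23),(23,26),(26,28.5))],"floor",np.median(Z[(r>34)&(r<42)&(Z<10)]))
im,P=L("w5.npz");Z=P[...,2];r=np.hypot(P[...,0]-524.4,P[...,1]-101.3);print("nose nut",[np.median(Z[(r>a)&(r<b)&(Z>90)]).round(2) for a,b in((17,20),(20,23),(23,26),(26,28.5))])
```

```text
washer 78.79290706260846 tyre 66.04220506487356
w1.npz [np.float64(12.52), np.float64(12.34), np.float64(12.19), np.float64(12.21)] floor 3.264918158767891
w2.npz [np.float64(12.48), np.float64(12.26), np.float64(12.29), np.float64(12.28)] floor 3.2631533278445946
nose nut [np.float64(298.99), np.float64(299.25), np.float64(299.54), np.float64(300.34)]
```

Depth bias is really only about 0.3 mm, so the washer squeeze is probably 3.5–4 mm. That's too marginal with 35 s in hand. I'll do one more press with a vertical tool and the fingers down on the guard.

Run:
```python
from h import *
plan((423.8,-128.3,26),53)
```

```text
t 36.4 from [ 464.  -158.8  152.2] yawy 53.0 turn [-0.    -0.034 -0.   ] shift [0.22   0.0007 0.6431]
```

servo_tool(
  rows=[
    [0,-0.02,0,0.12,0,0,87.8],
    [0,-0.034,0,0.253,0,0,87.8],
    [0,-0.034,0,0.25,0,0.05,87.8],
    [0,-0.034,0,0.243,0,0.2,87.8],
    [0,-0.034,0,0.235,0,0.35,87.8],
    [0,-0.034,0,0.228,0,0.5,87.8],
    [0,-0.034,0,0.222,0,0.6,87.8],
    [0,-0.034,0,0.22,0,0.637,87.8],
    [0,-0.034,0,0.22,0,0.643,70],
    [0,-0.034,0,0.22,0,0.643,50],
  ],
)

```text
t: 37.65
ee_pos: [424.4, -128.7, 26.5]
orientation: [0.997, 2.978, -0.0]
ft_force: [-0.2, -0.7, 0.5]
width: 71.1
grasp_force: 0.0
```

servo_tool(
  rows=[
    [0,0,0,0,0,0,20],
    [0,0,0,0,0,0,20],
    [0,0,0,0,0,0,20],
    [0,0,0,0,0,0,20],
    [0,0,0,0,0,0,20],
    [0,0,0,0,0,-0.05,20],
    [0,0,0,0,0,-0.2,20],
    [0,0,0,0,0,-0.4,20],
    [0,0,0,0,0,-0.6,20],
    [0,0,0,0,0,-0.6,20],
  ],
)

```text
t: 38.9
ee_pos: [425.5, -129.0, 148.6]
orientation: [0.995, 2.974, -0.0]
ft_force: [-0.9, 0.3, -5.0]
width: 27.7
grasp_force: 30.0
```

Run:
```python
from h import *
plan((524.4,101.3,145),53)
```

```text
t 38.9 from [ 425.5 -129.   148.6] yawy 53.0 turn [0.001 0.004 0.   ] shift [0.2982 1.2171 0.0186]
```

servo_tool(
  rows=[
    [0,0,0,0.03,0.1,-0.01,20],
    [0,0,0,0.08,0.27,-0.01,20],
    [0,0,0,0.13,0.45,-0.01,20],
    [0,0,0,0.18,0.63,-0.01,20],
    [0,0,0,0.24,0.82,-0.01,20],
    [0,0,0,0.28,0.97,-0.01,20],
  ],
)

```text
t: 39.65
ee_pos: [494.6, 61.6, 146.1]
orientation: [-0.995, -2.977, 0.002]
ft_force: [0.2, -0.2, -4.1]
width: 27.6
grasp_force: 30.0
```

servo_tool(
  rows=[
    [0,0,0,0.01,0.12,0,20],
    [0,0,0,0.018,0.21,0,20],
    [0,0,0,0.018,0.247,0,20],
    [0,0,0,0.018,0.247,0,20],
    [0,0,0,0.018,0.247,0,20],
  ],
)

```text
t: 40.28
ee_pos: [522.1, 101.2, 147.9]
orientation: [-0.998, -2.978, 0.001]
ft_force: [0.3, 0.4, -3.8]
width: 27.2
grasp_force: 30.0
```

```bash
sed -i 's/24\.5/25.5/' tube.py
python3 - <<'E'
from tube import *
c,b=tube(); t=np.array([523.4,101.5]); plan((*(c[:2]+t-b),112))
E
```

```text
TCP [522.1 101.2 147.9] grad x,y tool [np.float64(-0.064), np.float64(0.003)] guard [520.3 102.9] r 29.3 bottom [523.3 100.8] z 123.6
t 40.42 from [522.4 101.3 148.1] yawy 53.0 turn [0. 0. 0.] shift [0.0023 0.0015 0.1806]
```

servo_tool(
  rows=[
    [0,0.015,0,0,0.001,0.03,20],
    [0,0.03,0,0,0.001,0.08,20],
    [0,0.03,0,0,0.001,0.13,20],
    [0,0.03,0,0,0.001,0.16,20],
    [0,0.03,0,0,0.001,0.18,20],
    [0,0.03,0,0,0.001,0.18,20],
  ],
)

```text
t: 41.18
ee_pos: [522.5, 102.1, 111.7]
orientation: [-0.983, -2.938, -0.022]
ft_force: [-0.1, 0.0, -4.1]
width: 27.5
grasp_force: 30.0
```

servo_tool(
  rows=[
    [0,0,0,0,0,0.01,20],
    [0,0,0,-0.001,0,0.02,20],
    [0,0,0,-0.001,0,0.03,20],
    [0,0,0,-0.001,0,0.03,20],
  ],
)

```text
t: 41.68
ee_pos: [523.6, 102.5, 109.4]
orientation: [-0.983, -2.941, -0.024]
ft_force: [-10.3, -0.2, 26.6]
width: 27.3
grasp_force: 30.0
```

servo_tool(
  rows=[
    [0,0,0,0.004,0,0.008,20],
    [0,0,0,0.008,0,0.016,20],
    [0,0,0,0.008,0,0.02,20],
    [0,0,0,0.008,0,0.02,20],
  ],
)

```text
t: 42.18
ee_pos: [523.2, 103.1, 106.8]
orientation: [-0.984, -2.943, -0.024]
ft_force: [-9.7, -3.3, 36.3]
width: 27.8
grasp_force: 31.7
```

servo_tool(
  rows=[
    [0,0,0,0.002,0,0.008,20],
    [0,0,0,0.004,0,0.016,20],
    [0,0,0,0.004,0,0.02,20],
    [0,0,0,0.004,0,0.02,20],
  ],
)

```text
t: 42.68
ee_pos: [523.0, 103.4, 106.1]
orientation: [-0.983, -2.944, -0.025]
ft_force: [-19.7, -7.0, 68.6]
width: 27.9
grasp_force: 49.2
```

That is a true hard stop: 32 N more gave only 0.7 mm. Lifting off to check.

servo_tool(
  rows=[
    [0,0,0,-0.004,0,-0.03,20],
    [0,0,0,-0.004,0,-0.06,20],
    [0,0,0,0.004,0,-0.15,20],
    [0,0,0,0.013,0,-0.28,20],
    [0,0,0,0.017,0,-0.36,20],
    [0,0,0,-0.27,0,-0.38,20],
    [0,0,0,-0.27,0,-0.38,20],
    [0,0,0,-0.27,0,-0.38,20],
  ],
)

```text
t: 43.68
ee_pos: [565.6, 69.1, 171.2]
orientation: [-0.984, -2.937, -0.021]
ft_force: [-0.9, 0.3, -3.9]
width: 27.8
grasp_force: 33.2
```

Run:
```python
from tube import *; from nut import nut
nut(); tube(); plan((426,-129.5,170))
```

```text
nut 1916 [4.00000e-04 1.10000e-03 8.30596e+01]
tyre 2583 [-2.00000e-04  7.00000e-04  6.61177e+01]
TCP [565.4  69.6 171.4] grad x,y tool [np.float64(-0.029), np.float64(-0.0)] guard [564.2  70.9] r 29.4 bottom [565.6  69.9] z 149.3
t 44.02 from [565.9  69.5 171.7] yawy 53.0 turn [0. 0. 0.] shift [-0.0398 -1.2158  0.0066]
```

The nut is now square and fully home, with its top at 83.06 mm measured. I'll return the tube.

servo_tool(
  rows=[
    [0,0,0,0,-0.12,0,20],
    [0,0,0,-0.01,-0.3,0,20],
    [0,0,0,-0.02,-0.5,0,20],
    [0,0,0,-0.03,-0.7,0,20],
    [0,0,0,-0.04,-0.95,0,20],
  ],
)

```text
t: 44.65
ee_pos: [456.8, -88.6, 171.4]
orientation: [-0.982, -2.939, -0.022]
ft_force: [-0.0, 0.1, -4.7]
width: 27.5
grasp_force: 33.4
```

servo_tool(
  rows=[
    [0,0,0,0,-0.15,0,20],
    [0,0,0,0,-0.265,0,20],
    [0,0,0,0,-0.265,0,20],
    [0,0,0,0,-0.265,0,20],
  ],
)

```text
t: 45.15
ee_pos: [426.4, -129.6, 171.5]
orientation: [-0.984, -2.939, -0.022]
ft_force: [-0.1, -0.7, -3.2]
width: 27.6
grasp_force: 33.4
```

Run:
```python
from tube import *
c,b=tube(); plan((c[0],c[1],30),53); plan((c[0],c[1],30))
```

```text
TCP [ 426.4 -129.6  171.5] grad x,y tool [np.float64(-0.03), np.float64(-0.001)] guard [ 425.1 -128. ] r 29.4 bottom [ 426.5 -129.1] z 149.1
t 45.3 from [ 426.8 -129.2  171.3] yawy 53.1 turn [ 0.    -0.03   0.001] shift [-0.0316 -0.0028  0.7059]
t 45.3 from [ 426.8 -129.2  171.3] yawy 53.1 turn [0. 0. 0.] shift [-0.0316 -0.0028  0.7059]
```

servo_tool(
  rows=[
    [0,0.02,0,-0.005,0,0.1,20],
    [0,0.02,0,-0.011,0,0.25,20],
    [0,0.02,0,-0.018,0,0.4,20],
    [0,0.02,0,-0.025,0,0.55,20],
    [0,0.02,0,-0.029,0,0.65,20],
    [0,0.02,0,-0.031,0,0.69,20],
    [0,0.02,0,-0.032,0,0.71,20],
    [0,0.02,0,-0.032,0,0.72,20],
    [0,0.02,0,-0.032,0,0.72,20],
  ],
)

```text
t: 46.42
ee_pos: [426.8, -129.8, 27.6]
orientation: [-0.974, -2.913, -0.036]
ft_force: [-0.1, -0.8, -4.3]
width: 27.9
grasp_force: 33.4
```

servo_tool(
  rows=[
    [0,0,0,0,0,0.005,20],
    [0,0,0,-0.001,0,0.01,20],
    [0,0,0,-0.001,0,0.015,20],
    [0,0,0,-0.001,0,0.015,20],
  ],
)

```text
t: 46.92
ee_pos: [426.6, -129.7, 25.1]
orientation: [-0.975, -2.912, -0.037]
ft_force: [-2.5, 0.9, 10.0]
width: 27.2
grasp_force: 34.7
```

Contact at 14 N. Easing off, releasing and retreating.

servo_tool(
  rows=[
    [0,0,0,0,0,-0.006,20],
    [0,0,0,0,0,-0.006,28],
    [0,0,0,0,0,-0.006,32],
    [0,0,0,0,0,-0.006,45],
    [0,0,0,0,0,-0.006,65],
    [0,0,0,0,0,-0.006,87.8],
    [0,0,0,0,0,-0.006,87.8],
    [0,0,0,0,0,-0.006,87.8],
    [0,0,0,0,0,-0.006,87.8],
  ],
)

```text
t: 48.05
ee_pos: [426.4, -129.7, 25.3]
orientation: [-0.974, -2.912, -0.037]
ft_force: [-0.7, -0.3, -0.8]
width: 86.7
grasp_force: 0.0
```

servo_tool(
  rows=[
    [0,0,0,0.004,0,-0.05,87.8],
    [0,0,0,0.011,0,-0.15,87.8],
    [0,0,0,0.022,0,-0.3,87.8],
    [0,0,0,0.033,0,-0.45,87.8],
    [0,0,0,0.044,0,-0.6,87.8],
    [0,0,0,-0.2,0,-0.65,87.8],
    [0,0,0,-0.2,0,-0.65,87.8],
    [0,0,0,-0.2,0,-0.65,87.8],
  ],
)

```text
t: 49.05
ee_pos: [465.0, -159.1, 151.8]
orientation: [-0.974, -2.91, -0.037]
ft_force: [-0.3, -0.4, 0.5]
width: 87.7
grasp_force: 0.0
```

Run:
```python
from h import *
im,d,inf=grab("wrist"); P=pts(d,inf);Z=P[...,2];ok=True
for lo,hi,r in((93,106,22),(52,63,36)):
  m=((np.hypot(P[...,0]-426,P[...,1]+130)<r)&(Z>lo)&(Z<hi)).astype(np.uint8)
  c=max(cv2.findContours(m,0,1)[0],key=cv2.contourArea)[:,0]; zz=np.median(Z[m>0]); q=np.array([ray(*p,zz,inf)[:2] for p in c],np.float32); e=cv2.minEnclosingCircle(q); print(zz,e)
  ok&=abs(zz-(99.5 if lo>90 else 58.3))<1.5
o=ctrl.get_obs();print(o["t"],o["ft_force"],ok)
if ok: print(ctrl.close_job())
```

```text
99.5244692332485 ((424.6859436035156, -128.37831115722656), 14.05729866027832)
58.29726156522864 ((424.5348205566406, -128.3797149658203), 30.612089157104492)
49.1 [ 0.06359936  0.64879758 -0.79944114] True
the job is handed in; nothing more can be done
None
```

I handed the job in at about 49 s of the 72 s limit, verdict not shown: by my depth measurements the push nut sits square and fully home (it took three presses, peaking near 72 N), and the setting tube stands upright on the bench about 250 mm from the axle.

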